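Check the diagonals of a chassis frame with a slide rule and rack it square

ROBOT

A 6-joint arm with a two-finger parallel gripper is mounted at the origin on a cart in front of the work surface, level with it; the furniture and walls round the work are solid. World frame = base frame: x ahead of the robot, y to its left, z up, the work surface at z = 0. Lengths are in m, angles in rad, forces in N, time in s.
With the tool pointing down it reaches from about 0.2 to 0.875 m from the base axis. Payload 3.4 kg.
Tool frame: the origin (TCP) lies between the finger pads; the fingertips stand ahead of it and the grasp point (between the pads) lies 11 mm behind it (ctrl.tip_extent is the y of the fingertips in the tool frame, in m); y points along the fingers, x is the direction in which the jaws open and shut, and the axes are right-handed (so a half turn about y gives the same grasp; the last joint's range is limited). The gripper opens to 94 mm and grips with 3 to 60 N. Pads are 16 mm wide; open, the fingers measure 119 mm over their backs; the gripper's body (75 mm by 177 mm) begins 78 mm behind the grasp point.
Start: joints at [1.158, 0.276, 1.505, -0, 1.361, -0.121], TCP at [0.165, 0.551, 0.213] pointing down, gripper open.
Joint ranges: [-2.89, 2.89], [-0.75, 2.08], [0.22, 2.7], [-1.18, 4.32], [0.11, 2.71], [-2.7, 2.7]. Speed limits (rad/s): [2.57, 2.57, 3.14, 3.14, 3.14, 3.14].

INTERFACE

Orientations are given as a rotation vector (axis times angle).
In Python, from station import ctrl, cams, finish_job gives the robot as it stands.
- The arm moves only by the shell command python3 -m crank 'ROWS'. ROWS is JSON, a list of rows, each an object with "grip": the opening in per cent of the stroke, from 0 (shut) to 100 (fully open); "delta_pos": the shift along the world's x, y, z in mm, a list of three; "rotation": the turn, a rotation vector about the world's x, y, z in rad, a list of three. A call has 1 to 10 rows; each row is the pose to reach, as a shift and turn from the pose commanded when the call began; what a row does not reach only later rows make up. A row lasts 1/8 s, in which the tool goes at most 62.5 mm and 10.7 degrees, less where a joint would pass 70% of its speed; a pose out of reach is approached as far as the arm can. A call with a gripper value outside its range is refused whole. The fingers move at their own pace and stop on an object; the grip force is fixed at half the most. Time passes only in rows, so rows that repeat a pose let the fingers close. It gives the time, the measured TCP pose, the force and the opening at its end, in the units of the state.
- ctrl.state(): the state, without advancing time (a new reading comes with each control period).
- cams.snapshot(name): name is "scene" or "top" or "wrist"; returns the picture (384x512x3 uint8, red, green, blue); there is no depth.
- cams.camera_info(name): a dict with "fx", "fy", "cx", "cy" (pixels), "rvec" (rotation vector, rad) and "tvec" (3), from world to camera coordinates, as OpenCV has them. Camera axes: x right, y down, z forward; pixel columns grow to the right and rows downward; lengths in m; the calibration is good to about 2 mm. The wrist camera is an equidistant fisheye: a pixel r from the principal point sees the ray r / f radians off the axis. A picture is of the moment at which its call begins: read the wrist's pose just before it. camera_info takes no time and is no camera call; for the wrist camera it gives the pose at the moment of the call.
- finish_job(): hands the job in, once; it reports no verdict.
The state is a dict: "t": time; "q": joint angles; "joint_velocities": joint speeds; "joint_torque": joint torques, N m; "tool_pos": TCP position; "tool_rot": TCP orientation; "force": force on the tool from outside, world axes, zero at the start; "ft_torque": the same for the moment, N m; "grip_width": opening from 0.0 (shut) to 1.0 (fully open).
Only numpy, scipy, OpenCV 4.12 (cv2) and the standard library are available. Lean on these libraries where they do the work, as an engineer would, in place of code of your own. Each camera call takes 0.05 s, during which the arm holds its last target.

TASK

Check this chassis frame for squareness: hook the eye of the slide rule over the near right corner stud and gently feel the slider's jaw out against the far left stud, then hook it over the near left stud and do the same against the far right stud. Never press so hard that the stiff frame is forced. Leave the rule hooked on that second diagonal, then shift the far rail sideways by its lug until the two diagonals are equal, let go, and leave the other things on the bench alone.

Things in the scene. Friction and masses are not known exactly. Their poses are not given: they have to be found in the camera images.
- frame_jig: grey jig plate 150 x 222 x 8 mm fixed to the bench, with an aluminium frame on it. Origin: centre of the plate's underside, on the bench; x from near rail to far rail, y left, z up. Near rail: at x = -50 mm, 14 wide, 182 long, top 24 mm above the bench, clamped (clamps 5 mm higher). The frame is square when each far stud is straight across from its near stud: both diagonals 189 mm
- stud_near_left (a point): top of the steel stud on the near rail's left end, 48 mm above the bench, at x = -50, y = +80 mm of the jig. All four studs are round, 8 mm thick, 24 mm high, the top 5 mm tapering; studs are 160 mm apart along a rail, the rails 100 mm apart
- stud_near_right (a point): top of the stud on the near rail's right end, at x = -50, y = -80 mm of the jig
- stud_far_left (a point): top of the stud on the far rail's left end, 80 mm left of the rail's middle; 48 mm above the bench
- stud_far_right (a point): top of the stud on the far rail's right end, 80 mm right of the rail's middle; 48 mm above the bench. A microscope's eyepieces hang some 30 cm above the bench behind the far rail, so keep the wrist low there and come and go from the robot's side
- lug_top (a point): middle of the top of the lug, an aluminium block on a tab at the far rail's left end, 118 mm left of the rail's middle and 20 mm nearer the robot than the rail's axis: 12 mm along the jig's x, 24 mm along y, 36 mm high, top 60 mm above the bench; grip its 12 mm thickness from above to shift the far rail
- far_rail: far rail with its studs and lug, at x = +50 mm of the jig, section as the near rail, but its left end reaches to y = +130 mm; origin on the bench under its middle, axes parallel to the jig's. It shifts only along y, up to 14 mm either way, stiffly: about 17 N moves it, and it stays. Shifted left (+y) by s, the near-right-to-far-left diagonal is 1.70 s longer than the other
- slide_rule: steel slide rule, 246 mm, 0.2 kg. Origin: underside of the eye block, on the eye's axis; x along the beam to the far end, z up. Eye block 26 x 24 x 14 mm below the beam, with a round blind hole 12 mm wide, 14 mm deep, open below; beam 14 wide, 14 to 20 mm above the origin; foot 24 wide, 14 high, 225 to 233 mm from the eye. Hooked, the beam lies on a near stud and the far stud opposite
- eye (a point): middle of the ceiling of the eye's blind hole, 14 mm above the rule's origin; it meets the top of the stud when hooked
- slider: slider on the beam, axes as the rule's. Origin: lower edge of its jaw face (looks away from the eye), to be pushed out against the side of a far stud. Jaw 24 mm wide, 6 thick, 14 high, below the beam. The slider reaches 30 mm back from the jaw face and 24 mm above the rule's origin. Travel 120 to 220 mm from the eye's axis; about 2.5 N of friction; it stays where it is left
- knob_top (a point): middle of the top of the slider's black ribbed knob, 55.5 mm above the rule's origin, 15 mm behind the jaw face; the knob is 26 mm along the beam, 16 mm across it and 32 mm high. The whole rule can be lifted and carried by it
- jaw (a point): middle of the jaw face, 7 mm above the rule's underside. The rule's reading is the jaw's distance from the eye's axis along the beam; with the jaw out against a far stud it is the distance between the stud axes minus 4 mm (stud radius), less up to 2 mm more when the eye is drawn outward in its play, as it is when the rule is not pressed down
- marker: black and white marker pen, 125 mm, a bystander
- grease_jar: white jar with a black lid, 38 mm wide, 31 mm high, a bystander
- bead_jar: brown jar with a red lid, 32 mm wide, 41 mm high, a bystander
- cutters: side cutters with orange handles, 120 mm, a bystander
- battery: battery, 50 mm, a bystander
- wick: small blue flat spool, 42 mm wide, 12 mm high, lying on the jig plate inside the frame, a bystander

How it is judged:
By the outcome, as a careful person would: the job done as asked, in the order asked, and still so for the second after the job is handed in, with the robot touching nothing.
It also fails if it takes over 72 s, if anything falls off the work surface, if the arm or the gripper's body presses on something with over 40 N, if the wrist force passes 120 N, or if a joint passes its speed limit or range.

## Working session

There is one attempt and no reset: what is moved stays moved. The work goes in short steps, Python scripts to look and compute and a shell command to move; the robot and the scene stay as the last step left them, time stands still between calls to the robot, and variables do not carry over. Pictures are saved under pics/ and viewed, and the job is handed in when it is done.

```bash
ls; mkdir -p pics
python3 - <<'E'
from station import ctrl,cams
import cv2,json
for n in("scene","top","wrist"):
    im=cams.snapshot(n);cv2.imwrite(f"pics/{n}0.png",im[:,:,::-1]);print(n,cams.camera_info(n))
print(ctrl.state(),ctrl.tip_extent)
E
```

```text
pics
scene {'fx': 488.8077860652922, 'fy': 488.8077860652922, 'cx': 251.0025804155922, 'cy': 189.9330498000568, 'rvec': array([ 0.99394006, -2.19986311,  1.24610268]), 'tvec': array([0.2813201, 0.1902233, 1.4042906])}
top {'fx': 396.3436992042193, 'fy': 396.3436992042193, 'cx': 259.74450784584116, 'cy': 188.5991368500843, 'rvec': array([ 2.2145576 , -2.1625945 ,  0.09901415]), 'tvec': array([0.04143429, 0.35399209, 1.57968015])}
wrist {'fx': 297.3186396354542, 'fy': 297.3186396354542, 'cx': 253.78386980732944, 'cy': 186.70952711524956, 'rvec': array([-2.32386176, -1.72842614, -0.25252597]), 'tvec': array([-0.5742169 , -0.03091226,  0.39318164])}
{'t': 0.15, 'q': array([ 1.15795001e+00,  2.76443971e-01,  1.50581197e+00, -2.09513232e-05,
        1.36069356e+00, -1.20984611e-01]), 'joint_velocities': array([-0.00018111,  0.00088835, -0.00245787, -0.00112961, -0.00270139,
       -0.00038434]), 'joint_torque': array([ 1.31620392e-03, -4.04926193e+01, -2.37431610e+01,  7.00809946e-02,
        3.15667747e-02, -8.77813977e-05]), 'tool_pos': array([0.16528972, 0.5503108 , 0.21281882]), 'tool_rot': array([-1.33395517, -0.99069133,  0.99263283]), 'force': array([ 0.06559434, -0.63370343, -0.78382691]), 'ft_torque': array([-0.01274078, -0.05539139,  0.02974739]), 'grip_width': 0.9962625249342488} 0.008
```

View pics/scene0.png

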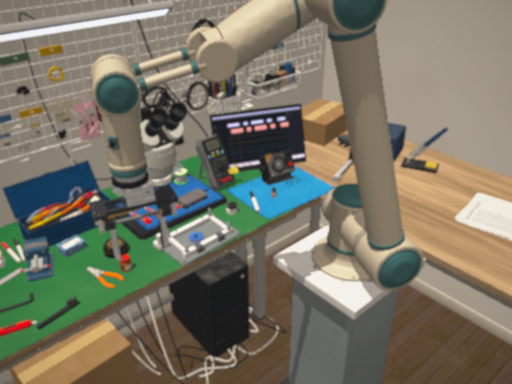

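View pics/top0.png

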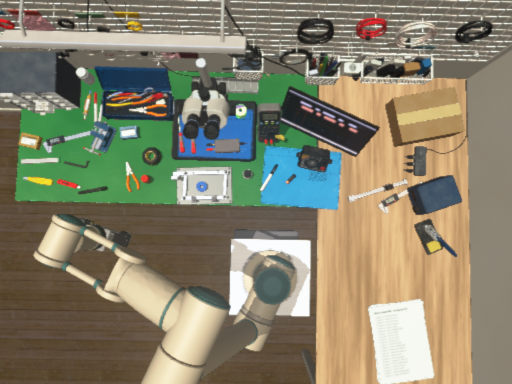

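View pics/wrist0.png

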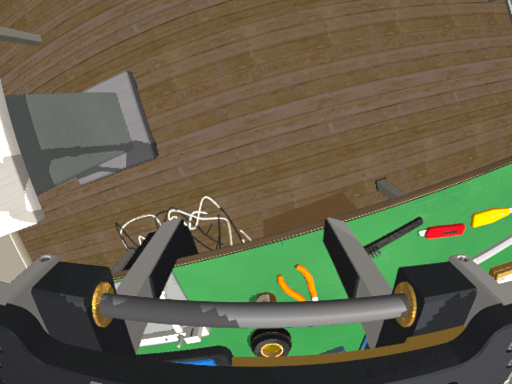

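Run:
```python
import cv2
im=cv2.imread("pics/top0.png")
cv2.imwrite("pics/c1.png",cv2.resize(im[115:215,10:170],None,fx=5,fy=5,interpolation=cv2.INTER_CUBIC))
cv2.imwrite("pics/c2.png",cv2.resize(im[130:215,160:290],None,fx=6,fy=6,interpolation=cv2.INTER_CUBIC))
cv2.imwrite("pics/c3.png",cv2.resize(im[130:230,330:470],None,fx=5,fy=5,interpolation=cv2.INTER_CUBIC))
im=cv2.imread("pics/scene0.png")
cv2.imwrite("pics/c4.png",cv2.resize(im[170:300,70:250],None,fx=4.4,fy=4.4,interpolation=cv2.INTER_CUBIC))
```

```text
(no output)
```

View pics/c1.png

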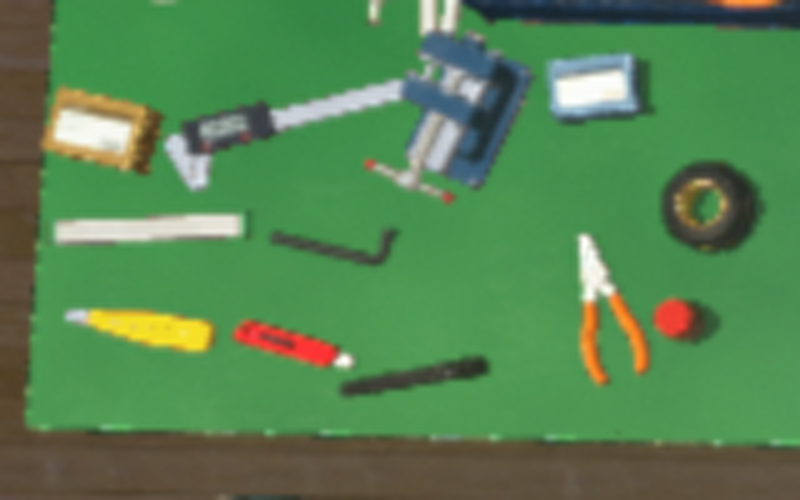

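View pics/c2.png

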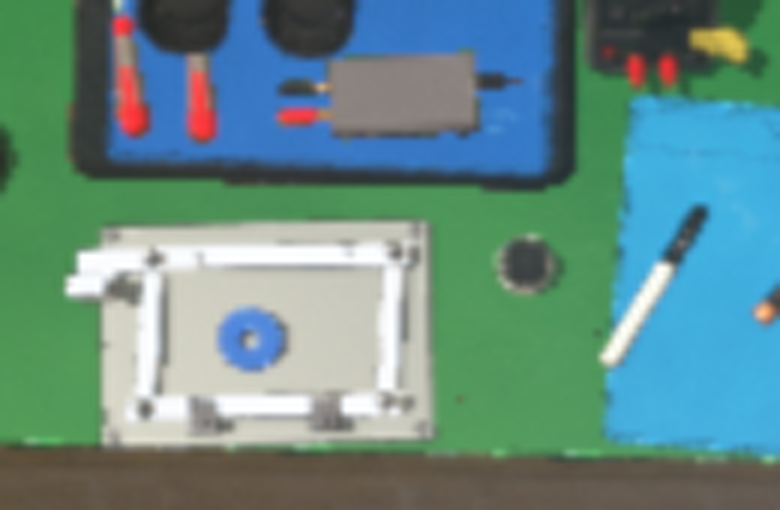

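View pics/c3.png

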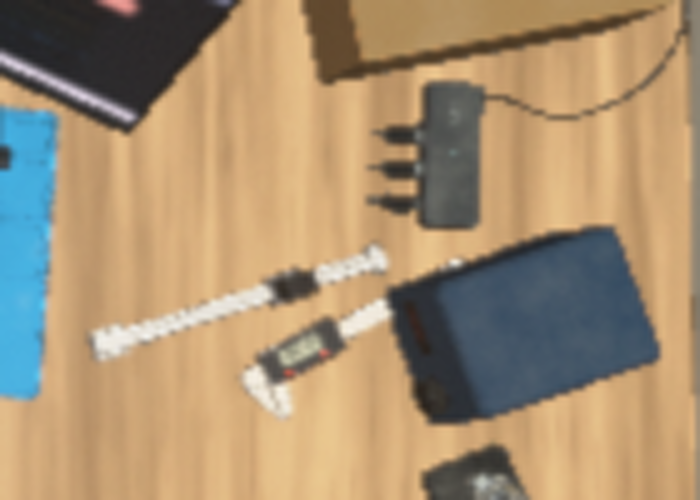

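View pics/c4.png

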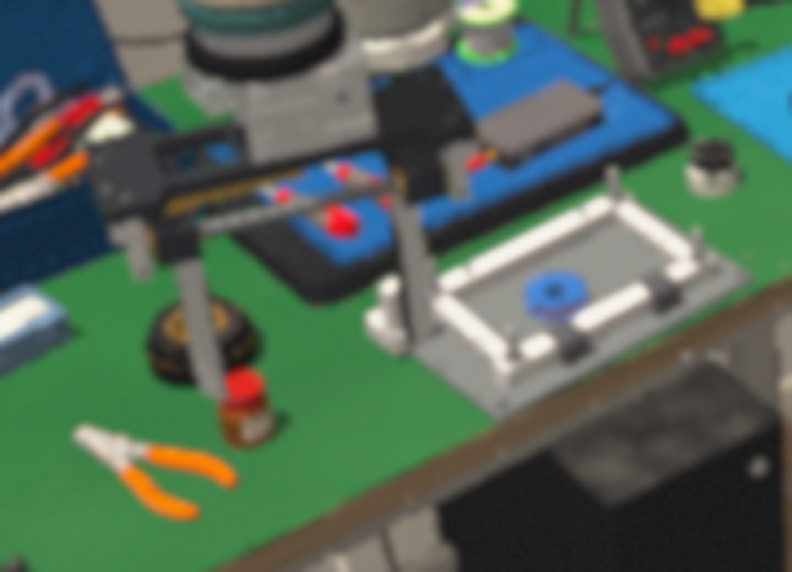

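```bash
cat > h.py <<'E'
import numpy as np,cv2
from scipy.spatial.transform import Rotation as R
def cam2world(info,uv,z,fish=False):
    Rm=R.from_rotvec(info['rvec']).as_matrix();t=np.array(info['tvec'])
    d=np.array([(uv[0]-info['cx'])/info['fx'],(uv[1]-info['cy'])/info['fy']])
    if fish:
        r=np.linalg.norm(d); s=np.sin(r)/max(r,1e-9); v=np.array([d[0]*s,d[1]*s,np.cos(r)])
    else: v=np.array([d[0],d[1],1.])
    c=-Rm.T@t; w=Rm.T@v
    return c+w*(z-c[2])/w[2]
def proj(info,P,fish=False):
    Rm=R.from_rotvec(info['rvec']).as_matrix()
    p=Rm@np.array(P)+np.array(info['tvec'])
    if not fish: return np.array([info['fx']*p[0]/p[2]+info['cx'],info['fy']*p[1]/p[2]+info['cy']])
    th=np.arctan2(np.hypot(p[0],p[1]),p[2]); k=th/max(np.hypot(p[0],p[1]),1e-12)
    return np.array([info['fx']*p[0]*k+info['cx'],info['fy']*p[1]*k+info['cy']])
E
python3 - <<'E'
from h import *
from station import cams,ctrl
i=cams.camera_info("top")
def c3(x,y):return(330+x/5,130+y/5)
def c2(x,y):return(160+x/6,130+y/6)
for n,p,z in [("eye end",c3(105,342),.02),("foot end",c3(375,258),.02),("knob",c3(292,285),.0555),
 ("NL",c2(145,408),.048),("NR",c2(397,402),.048),("FL",c2(152,258),.048),("FR",c2(397,252),.048),("lug",c2(85,287),.06),
 ("plTL",c2(105,228),.008),("plTR",c2(428,222),.008),("plBL",c2(105,445),.008),("plBR",c2(432,438),.008),("wick",c2(250,340),.02),
 ("grease",c2(527,265),.031),("eyepL",c2(183,20),.3),("eyepR",c2(310,20),.3)]:
    print(n,np.round(cam2world(i,p,z)*1000))
s=ctrl.state();print(R.from_rotvec(s['tool_rot']).as_matrix().round(3))
E
```

```text
eye end [ 322. -317.   20.]
foot end [ 395. -535.   20.]
knob [ 368. -455.   56.]
NL [306. 345.  48.]
NR [314. 181.  48.]
FL [405. 344.  48.]
FR [413. 184.  48.]
lug [383. 385.  60.]
plTL [429. 384.   8.]
plTR [438. 167.   8.]
plBL [283. 378.   8.]
plBR [293. 160.   8.]
wick [354. 282.  20.]
grease [408.  99.  31.]
eyepL [509. 288. 300.]
eyepR [511. 217. 300.]
[[ 0.288 -0.001 -0.958]
 [ 0.958 -0.001  0.288]
 [-0.001 -1.     0.   ]]
```

Run:
```python
from h import *
from station import cams,ctrl
i=cams.camera_info("wrist");s=ctrl.state()
Rw=R.from_rotvec(i['rvec']).as_matrix();c=-Rw.T@i['tvec'];Rt=R.from_rotvec(s['tool_rot']).as_matrix()
print("cam in tool",Rt.T@(c-s['tool_pos']),"axes in tool cols\n",(Rt.T@Rw.T).round(3), "world",c, Rw[2])
for p in ([.2867,.378,.008],[.383,.385,.06],[.306,.345,.048]): print(proj(i,p,True))
```

```text
cam in tool [-1.66628295e-04 -1.71979182e-01  8.33839646e-02] axes in tool cols
 [[ 1.    -0.     0.   ]
 [-0.    -0.288  0.958]
 [-0.    -0.958 -0.288]] world [0.08547443 0.57435858 0.38481003] [ 0.27507973 -0.08381132 -0.95776135]
[169.51078369 271.37179194]
[191.57504352 337.86954536]
[149.18860525 299.89720808]
```

```bash
python3 -m crank '[{"grip":100,"delta_pos":[20,-45,0],"rotation":[0,0,-0.12]},{"grip":100,"delta_pos":[40,-90,0],"rotation":[0,0,-0.24]},{"grip":100,"delta_pos":[62,-135,0],"rotation":[0,0,-0.36]},{"grip":100,"delta_pos":[83,-180,-5],"rotation":[0,0,-0.48]},{"grip":100,"delta_pos":[104,-225,-8],"rotation":[0,0,-0.6]},{"grip":100,"delta_pos":[125,-270,-10],"rotation":[0,0,-0.72]},{"grip":100,"delta_pos":[145,-315,-13],"rotation":[0,0,-0.84]},{"grip":100,"delta_pos":[165,-355,-13],"rotation":[0,0,-0.956]},{"grip":100,"delta_pos":[165,-355,-13],"rotation":[0,0,-0.956]}]'
python3 - <<'E'
from h import *
from station import cams
import pickle
i=cams.camera_info("wrist");im=cams.snapshot("wrist")[:,:,::-1]
pickle.dump((i,im),open("w1.pkl","wb"))
cv2.imwrite("pics/w1.png",im)
cv2.imwrite("pics/w1b.png",cv2.resize(im[0:250,100:430],None,fx=2.4,fy=2.4,interpolation=cv2.INTER_CUBIC))
E
```

```text
t: 1.27
tool_pos: [0.3313, 0.1936, 0.2004]
tool_rot: [-1.557, -0.25, 0.249]
force: [0.2, 0.8, -0.1]
grip_width: 0.998
```

View pics/w1b.png

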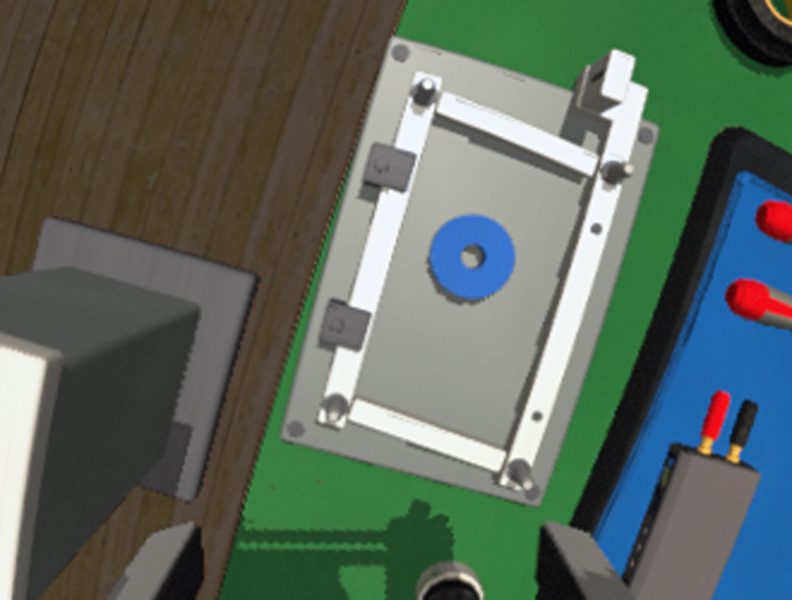

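Run:
```python
import pickle,cv2
i,im=pickle.load(open("w1.pkl","rb"))
cv2.imwrite("pics/w1c.png",cv2.resize(im[8:118,210:380],None,fx=4.6,fy=4.6,interpolation=cv2.INTER_CUBIC))
cv2.imwrite("pics/w1d.png",cv2.resize(im[105:215,210:380],None,fx=4.6,fy=4.6,interpolation=cv2.INTER_CUBIC))
```

```text
(no output)
```

View pics/w1c.png

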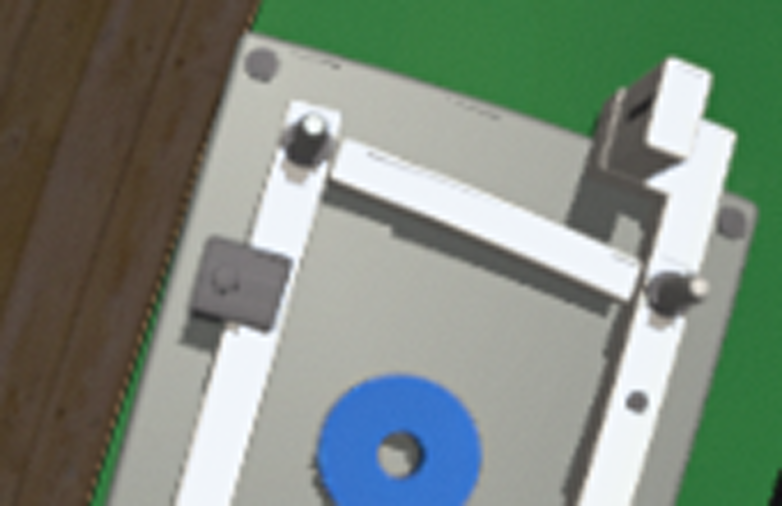

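View pics/w1d.png

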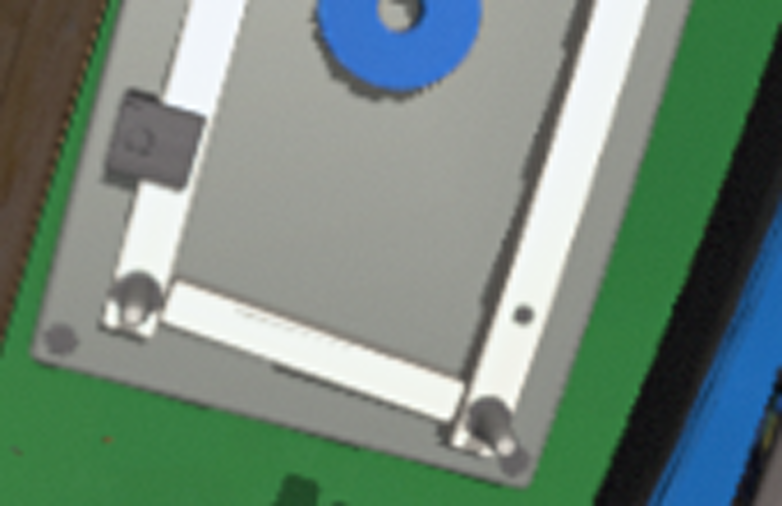

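```bash
cat > fit.py <<'E'
from h import *
import pickle
from scipy.optimize import least_squares
i,im=pickle.load(open("w1.pkl","rb"))
def a(x,y,ox,oy,k=4.6): return np.array([(x+.5)/k-.5+ox,(y+.5)/k-.5+oy])
C=lambda x,y:a(x,y,210,8); D=lambda x,y:a(x,y,210,105)
obs=[("NL",C(314,124),(-50,80,48),0),("NR",D(133,306),(-50,-80,48),0),("FL",C(698,287),(50,80,48),1),("FR",D(507,447),(50,-80,48),1),
("lug",C(680,110),(30,118,60),1),("pNL",C(243,33),(-75,111,8),0),("pFL",C(756,205),(75,111,8),0),("pNR",D(33,355),(-75,-111,8),0),("pFR",D(527,487),(75,-111,8),0)]
def res(p):
    out=[]
    for n,uv,q,f in obs:
        c,s=np.cos(p[2]),np.sin(p[2]); x=q[0];y=q[1]+f*p[3]
        P=np.array([p[0]+c*x-s*y,p[1]+s*x+c*y,q[2]+p[4]])/1000
        out+=list(proj(i,P,True)-uv)
    return out
r=least_squares(res,[361,272,.04,0,0]);print(r.x.round(3),np.degrees(r.x[2]))
print(np.array(r.fun).reshape(-1,2).round(2))
E
python3 fit.py
python3 - <<'E'
from h import *
import pickle
i,im=pickle.load(open("w1.pkl","rb"))
print(cam2world(i,((472.)/2.4+100,256/2.4),.02,True))
E
```

```text
[ 3.61829e+02  2.73347e+02  4.60000e-02 -8.16800e+00 -3.33600e+00] 2.6535730187566924
[[ 0.35  0.37]
 [ 0.81  0.85]
 [-0.51  0.29]
 [-0.59 -1.22]
 [-0.77  0.32]
 [ 0.09 -1.05]
 [ 1.08 -0.19]
 [-0.79  0.24]
 [ 0.34  0.19]]
[0.35621965 0.28200018 0.02      ]
```

```bash
python3 -m crank '[{"grip":100,"delta_pos":[0,-60,5],"rotation":[0,0,0]},{"grip":100,"delta_pos":[0,-120,5],"rotation":[0,0,0]},{"grip":100,"delta_pos":[0,-180,5],"rotation":[0,0,0]},{"grip":100,"delta_pos":[0,-240,5],"rotation":[0,0,0]},{"grip":100,"delta_pos":[0,-300,0],"rotation":[0,0,0]},{"grip":100,"delta_pos":[0,-360,0],"rotation":[0,0,0]},{"grip":100,"delta_pos":[5,-420,0],"rotation":[0,0,0]},{"grip":100,"delta_pos":[10,-480,-10],"rotation":[0,0,0]},{"grip":100,"delta_pos":[15,-540,-20],"rotation":[0,0,0]},{"grip":100,"delta_pos":[20,-600,-30],"rotation":[0,0,0]}]'
python3 -m crank '[{"grip":100,"delta_pos":[0,0,0],"rotation":[0,0,0]}]'
cat > snap.py <<'E'
import sys,pickle,cv2
from station import cams,ctrl
n=sys.argv[1]; w=sys.argv[2] if len(sys.argv)>2 else "wrist"
i=cams.camera_info(w);s=ctrl.state();im=cams.snapshot(w)[:,:,::-1].copy()
pickle.dump((i,im,s),open(n+".pkl","wb"))
cv2.imwrite(f"pics/{n}.png",cv2.resize(im,None,fx=1.5,fy=1.5,interpolation=cv2.INTER_CUBIC))
print(s['t'],s['tool_pos'].round(4),s['q'].round(3))
E
python3 snap.py w2
```

```text
t: 2.58
tool_pos: [0.352, -0.405, 0.1699]
tool_rot: [-1.555, -0.256, 0.255]
force: [-0.2, -0.3, -0.2]
grip_width: 1.007
t: 2.7
tool_pos: [0.3518, -0.4069, 0.1687]
tool_rot: [-1.555, -0.253, 0.253]
force: [-0.4, 1.0, -0.3]
grip_width: 0.999
2.7 [ 0.3518 -0.4069  0.1687] [-0.987  0.25   1.656  0.     1.236 -1.31 ]
```

View pics/w2.png

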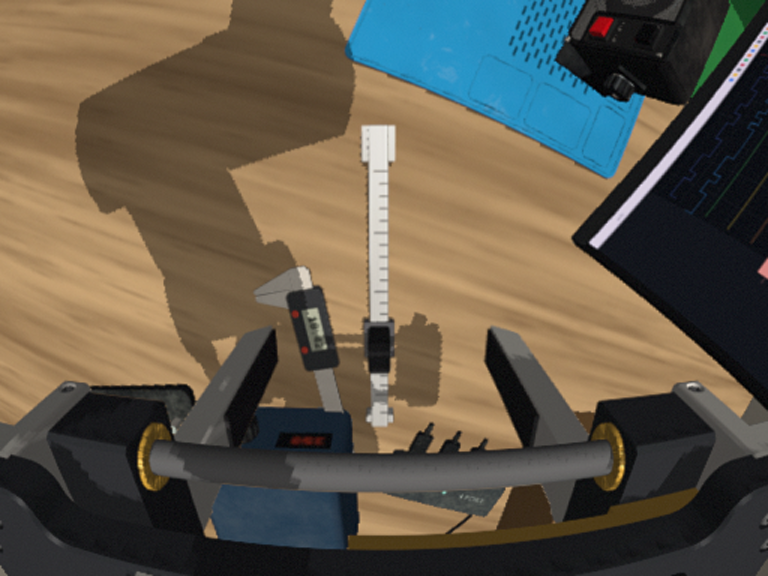

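Run:
```python
import pickle,cv2
i,im,s=pickle.load(open("w2.pkl","rb"))
cv2.imwrite("pics/w2a.png",cv2.resize(im[75:145,210:300],None,fx=8,fy=8,interpolation=cv2.INTER_CUBIC))
cv2.imwrite("pics/w2b.png",cv2.resize(im[205:290,180:300],None,fx=6.5,fy=6.5,interpolation=cv2.INTER_CUBIC))
```

```text
(no output)
```

View pics/w2a.png

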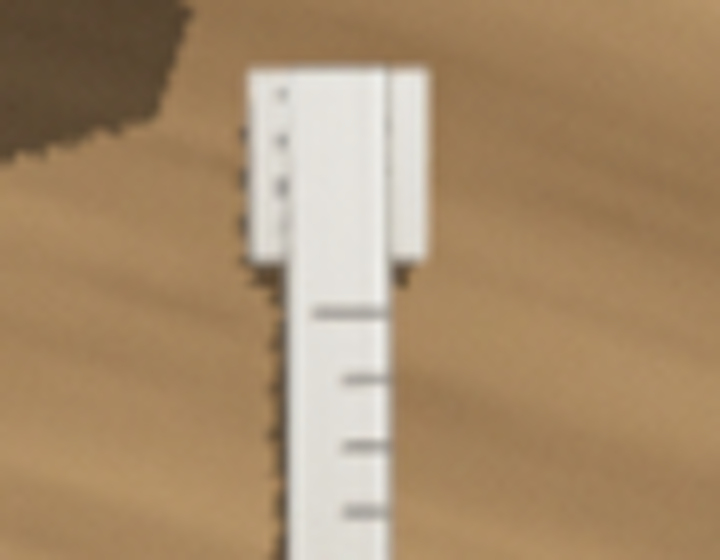

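View pics/w2b.png

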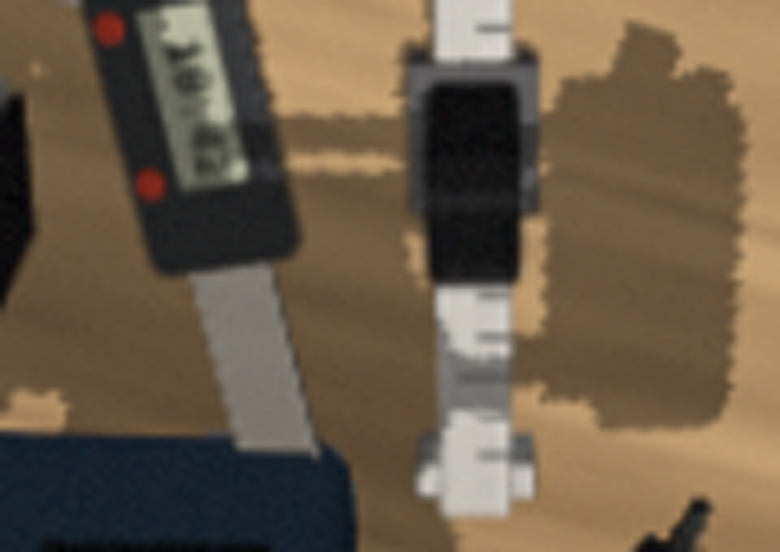

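Run:
```python
from h import *
import pickle
i,im,s=pickle.load(open("w2.pkl","rb"))
A=lambda x,y:((x+.5)/8-.5+210,(y+.5)/8-.5+75); B=lambda x,y:((x+.5)/6.5-.5+180,(y+.5)/6.5-.5+205)
for dz in(0,-.003):
    e=cam2world(i,A(339,68),.02+dz,True); f=cam2world(i,B(475,515),.02+dz,True); k=cam2world(i,B(474,283),.0555+dz,True)
    kn=cam2world(i,B(474,85),.024+dz,True)
    u=(f-e)/np.linalg.norm(f-e)
    print("eye end",e.round(4),"foot end",f.round(4),np.linalg.norm(f-e),np.degrees(np.arctan2(u[1],u[0])))
    eye=e+u*.013; print("eye",eye.round(4),"knob far",k.round(4),"reading",((k-eye)@u+.002).round(4),"knob centre",(k-u*.013).round(4),"alt from base near edge",(kn+u*.013).round(4))
```

```text
eye end [ 0.3183 -0.3105  0.02  ] foot end [ 0.3967 -0.5439  0.02  ] 0.24621735147376922 -71.41847786066225
eye [ 0.3224 -0.3228  0.02  ] knob far [ 0.3737 -0.4748  0.0555] reading 0.1624 knob centre [ 0.3696 -0.4624  0.0555] alt from base near edge [ 0.3705 -0.4654  0.024 ]
eye end [ 0.3182 -0.3103  0.017 ] foot end [ 0.3974 -0.5459  0.017 ] 0.24852040478974705 -71.41847786066226
eye [ 0.3223 -0.3226  0.017 ] knob far [ 0.3742 -0.4763  0.0525] reading 0.1642 knob centre [ 0.3701 -0.464   0.0525] alt from base near edge [ 0.3709 -0.4666  0.021 ]
```

```bash
python3 -m crank '[{"grip":45,"delta_pos":[9,-28,-30],"rotation":[0,0,0]},{"grip":45,"delta_pos":[18,-56.5,-60],"rotation":[0,0,0]},{"grip":45,"delta_pos":[18,-56.5,-60],"rotation":[0,0,0]}]'; python3 snap.py w3
```

```text
t: 3.12
tool_pos: [0.3689, -0.4585, 0.1085]
tool_rot: [-1.551, -0.254, 0.256]
force: [-1.3, 0.2, -0.1]
grip_width: 0.716
3.125 [ 0.3689 -0.4585  0.1085] [-1.012e+00  3.730e-01  1.632e+00  1.000e-03  1.141e+00 -1.337e+00]
```

View pics/w3.png

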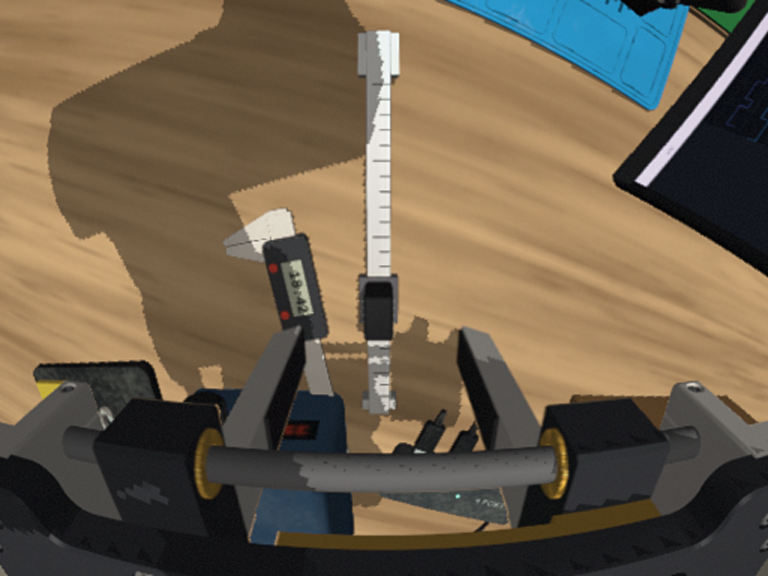

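```bash
python3 -m crank '[{"grip":45,"delta_pos":[0,0,-25],"rotation":[0,0,0]},{"grip":45,"delta_pos":[0,0,-50],"rotation":[0,0,0]},{"grip":45,"delta_pos":[0,0,-72.5],"rotation":[0,0,0]},{"grip":45,"delta_pos":[0,0,-72.5],"rotation":[0,0,0]},{"grip":45,"delta_pos":[0,0,-72.5],"rotation":[0,0,0]}]'; python3 snap.py w4
```

```text
t: 3.8
tool_pos: [0.3692, -0.4605, 0.0399]
tool_rot: [-1.558, -0.255, 0.253]
force: [0.0, -0.3, -0.7]
grip_width: 0.45
3.8 [ 0.3692 -0.4605  0.0399] [-1.013  0.441  1.719  0.     0.98  -1.337]
```

View pics/w4.png

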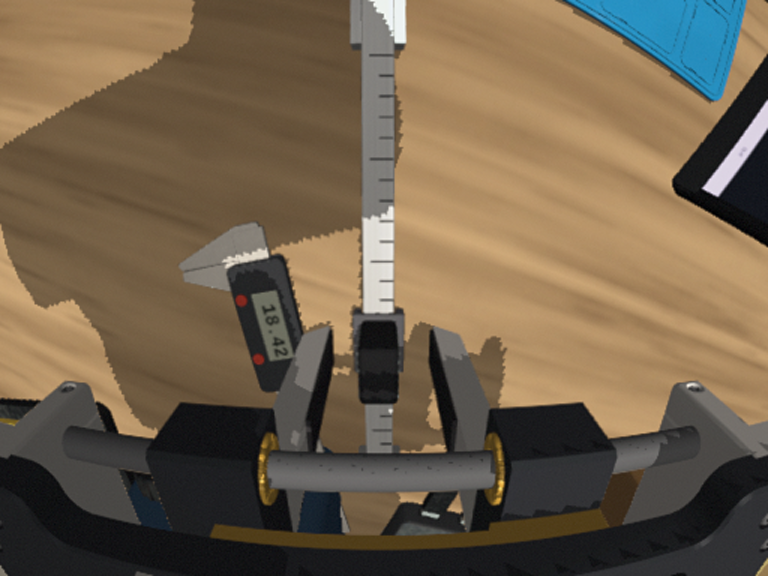

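```bash
python3 -m crank '[{"grip":45,"delta_pos":[0.5,-2,-4],"rotation":[0,0,0]},{"grip":45,"delta_pos":[0.5,-2,-4],"rotation":[0,0,0]}]';python3 -m crank '[{"grip":0,"delta_pos":[0,0,0],"rotation":[0,0,0]},{"grip":0,"delta_pos":[0,0,0],"rotation":[0,0,0]},{"grip":0,"delta_pos":[0,0,0],"rotation":[0,0,0]},{"grip":0,"delta_pos":[0,0,0],"rotation":[0,0,0]}]'; python3 snap.py w5
```

```text
t: 4.1
tool_pos: [0.369, -0.463, 0.0343]
tool_rot: [-1.556, -0.254, 0.253]
force: [0.4, -0.5, 0.3]
grip_width: 0.452
t: 4.6
tool_pos: [0.3689, -0.4628, 0.034]
tool_rot: [-1.556, -0.254, 0.254]
force: [-0.3, 0.2, -0.1]
grip_width: 0.167
4.6 [ 0.3689 -0.4628  0.034 ] [-1.015  0.45   1.72   0.     0.972 -1.339]
```

View pics/w5.png

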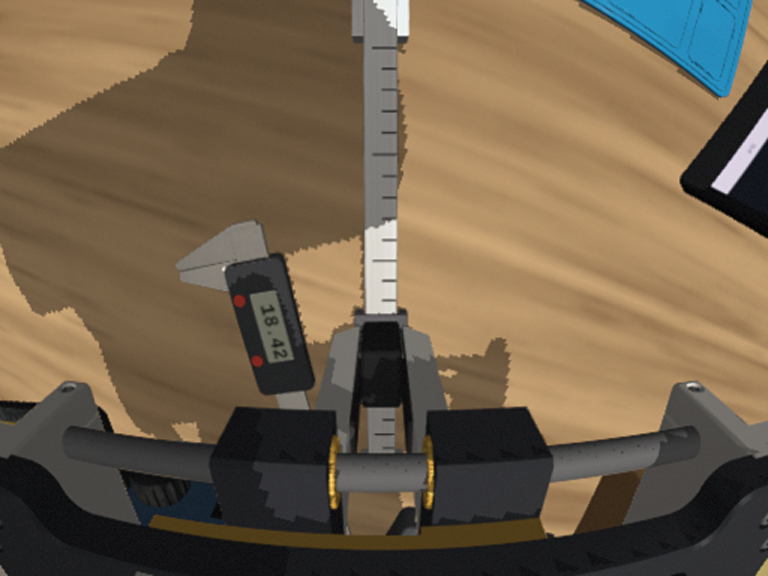

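```bash
python3 -m crank '[{"grip":0,"delta_pos":[0,0,15],"rotation":[0,0,0]},{"grip":0,"delta_pos":[0,0,40],"rotation":[0,0,0]},{"grip":0,"delta_pos":[0,0,80],"rotation":[0,0,0]},{"grip":0,"delta_pos":[0,0,120],"rotation":[0,0,0]}]'; python3 snap.py w6
```

```text
t: 5.15
tool_pos: [0.3688, -0.4625, 0.1557]
tool_rot: [-1.556, -0.254, 0.253]
force: [-0.2, -0.6, -2.3]
grip_width: 0.167
5.15 [ 0.3688 -0.4625  0.1557] [-1.015  0.337  1.562  0.     1.242 -1.338]
```

View pics/w6.png

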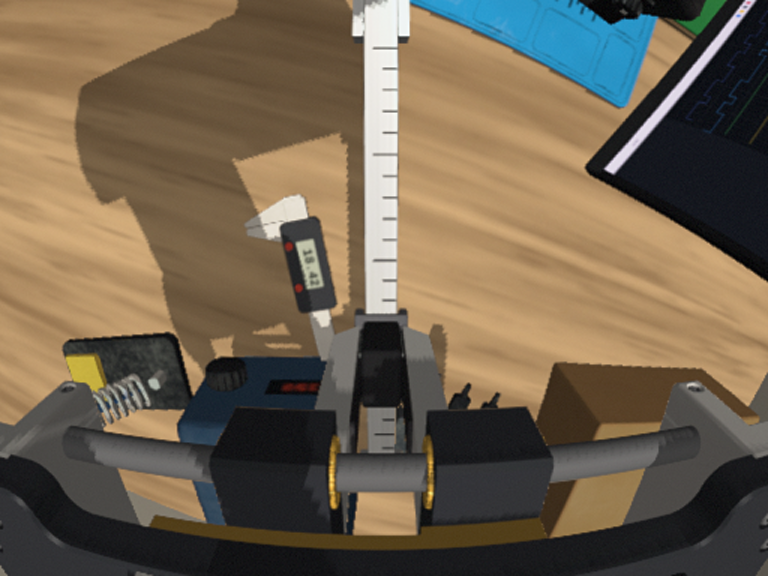

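Run:
```python
from h import *
import pickle
i,im,s=pickle.load(open("w6.pkl","rb"))
cv2.imwrite("pics/w6a.png",cv2.resize(im[0:60,220:290],None,fx=10,fy=10,interpolation=cv2.INTER_CUBIC))
cv2.imwrite("pics/w6b.png",cv2.resize(im[150:310,210:300],None,fx=5,fy=5,interpolation=cv2.INTER_CUBIC))
th=lambda s:R.from_rotvec(s['tool_rot']).as_matrix()
print(th(s).round(4))
```

```text
[[ 9.483e-01  1.000e-04 -3.174e-01]
 [ 3.174e-01  1.000e-04  9.483e-01]
 [ 1.000e-04 -1.000e+00  1.000e-04]]
```

View pics/w6a.png

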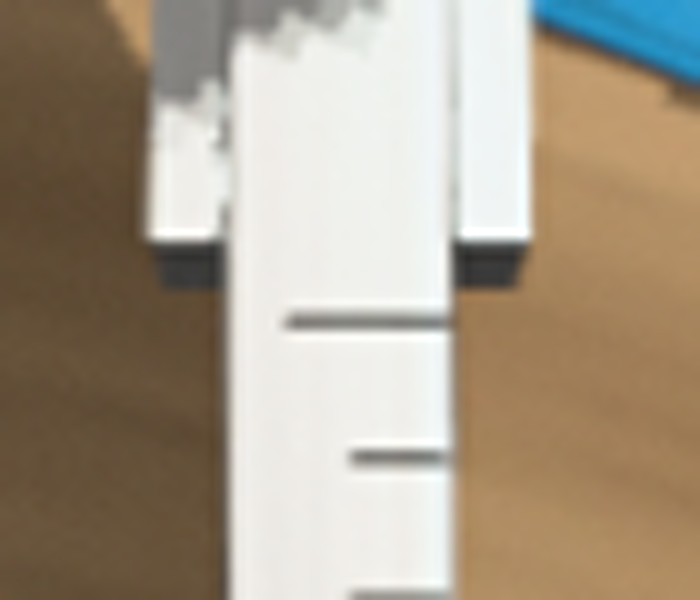

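View pics/w6b.png

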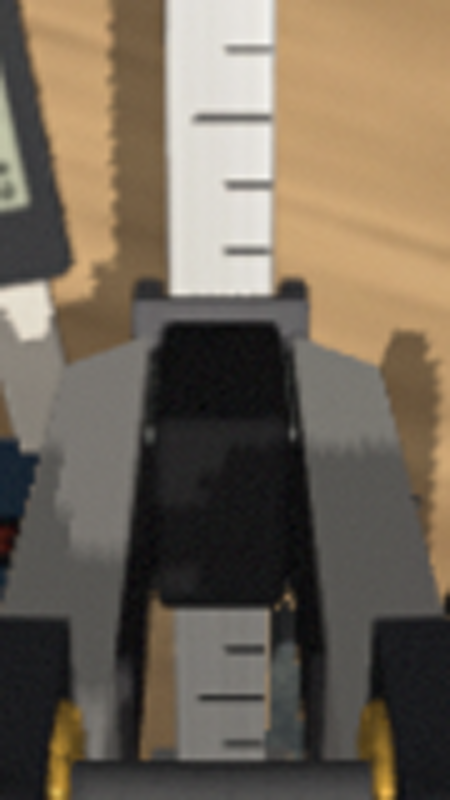

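```bash
cat > rule.py <<'E'
from h import *
def toolpt(i,s,uv,dz):
    """pixel -> tool-frame horizontal (along tool x, along tool z) at height tcp+dz (m); returns mm"""
    p=cam2world(i,uv,s['tool_pos'][2]+dz,True)-s['tool_pos']
    M=R.from_rotvec(s['tool_rot']).as_matrix()
    return (M.T@p)[[0,2]]*1000
E
python3 - <<'E'
from rule import *
import pickle
i,im,s=pickle.load(open("w6.pkl","rb"))
A=lambda x,y:((x+.5)/10-.5+220,(y+.5)/10-.5); B=lambda x,y:((x+.5)/5-.5+210,(y+.5)/5-.5+150)
print("shoulder",toolpt(i,s,A(150,240),-.020),toolpt(i,s,A(530,240),-.020))
for y in(322,457,596):print("tick",toolpt(i,s,A(340,y),-.014))
for y in(48,118,185,250):print("tick",toolpt(i,s,B(222,y),-.014))
for y in(650,697,743):print("tick",toolpt(i,s,B(222,y),-.014))
print("slider back",toolpt(i,s,B(222,295),-.010))
print("knob top",toolpt(i,s,B(220,420),.0215),toolpt(i,s,B(220,605),.0215),"base",toolpt(i,s,B(220,322),-.0105))
E
```

```text
shoulder [-11.59641685 134.2125207 ] [ 12.55462363 134.20510291]
tick [  0.47980139 127.03864037]
tick [  0.4785057 118.2192951]
tick [  0.47698699 109.2931087 ]
tick [ 0.74669686 46.04918944]
tick [ 0.74668988 36.84172642]
tick [ 0.74687836 27.82306534]
tick [ 0.74725136 18.83803051]
tick [  0.75445886 -44.75410216]
tick [  0.75599664 -53.62822514]
tick [  0.75768243 -62.72360508]
slider back [ 0.74274914 13.98670262]
knob top [ 0.48181152 11.00708627] [  0.47098666 -13.67809006] base [0.47929099 9.97037296]
```

```bash
python3 -m crank '[{"grip":0,"delta_pos":[-8,50,0],"rotation":[0,0,0]},{"grip":0,"delta_pos":[-16,105,0],"rotation":[0,0,0]},{"grip":0,"delta_pos":[-24,160,0],"rotation":[0,0,0]},{"grip":0,"delta_pos":[-32,215,0],"rotation":[0,0,0]},{"grip":0,"delta_pos":[-38,270,0],"rotation":[0,0,0]},{"grip":0,"delta_pos":[-40,325,0],"rotation":[0,0,0]},{"grip":0,"delta_pos":[-40,380,-5],"rotation":[0,0,0]},{"grip":0,"delta_pos":[-40,435,-10],"rotation":[0,0,0.15]},{"grip":0,"delta_pos":[-40,490,-15],"rotation":[0,0,0.3]},{"grip":0,"delta_pos":[-40,540,-20],"rotation":[0,0,0.45]}]'
python3 -m crank '[{"grip":0,"delta_pos":[0,25,0],"rotation":[0,0,0.17]},{"grip":0,"delta_pos":[0,50,0],"rotation":[0,0,0.34]},{"grip":0,"delta_pos":[0,75,0],"rotation":[0,0,0.51]},{"grip":0,"delta_pos":[0,100,0],"rotation":[0,0,0.68]},{"grip":0,"delta_pos":[0,125,0],"rotation":[0,0,0.85]},{"grip":0,"delta_pos":[5,150,0],"rotation":[0,0,1.02]},{"grip":0,"delta_pos":[10,175,0],"rotation":[0,0,1.19]},{"grip":0,"delta_pos":[20,190,-5],"rotation":[0,0,1.36]},{"grip":0,"delta_pos":[30,200,-10],"rotation":[0,0,1.53]},{"grip":0,"delta_pos":[40,210,-15],"rotation":[0,0,1.7]}]'
python3 -m crank '[{"grip":0,"delta_pos":[0,0,-10],"rotation":[0,0,0.13]},{"grip":0,"delta_pos":[0,0,-10],"rotation":[0,0,0.13]}]'
python3 snap.py w7; python3 -c "
import pickle;from h import *
i,im,s=pickle.load(open('w7.pkl','rb'));M=R.from_rotvec(s['tool_rot']).as_matrix();print(M.round(4))"
```

```text
t: 6.45
tool_pos: [0.3287, 0.079, 0.1344]
tool_rot: [-1.484, -0.61, 0.607]
force: [1.0, 0.1, -2.4]
grip_width: 0.171
t: 7.7
tool_pos: [0.369, 0.2877, 0.119]
tool_rot: [-0.633, -1.84, 1.839]
force: [-0.4, -0.1, -2.2]
grip_width: 0.168
t: 7.95
tool_pos: [0.3682, 0.2869, 0.1085]
tool_rot: [-0.529, -1.915, 1.917]
force: [0.3, -0.1, -1.0]
grip_width: 0.171
7.95 [0.3682 0.2869 0.1085] [ 0.513  0.204  1.89   0.     1.05  -2.089]
[[-8.577e-01 -1.800e-03 -5.142e-01]
 [ 5.142e-01 -8.000e-04 -8.577e-01]
 [ 1.100e-03 -1.000e+00  1.600e-03]]
```

View pics/w7.png

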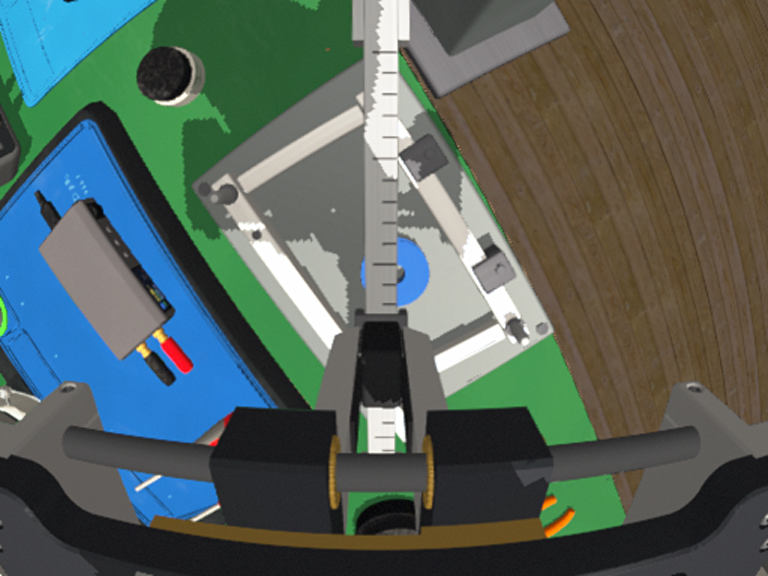

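Run:
```python
import pickle,cv2
i,im,s=pickle.load(open("w7.pkl","rb"))
cv2.imwrite("pics/w7a.png",cv2.resize(im[90:180,110:240],None,fx=6,fy=6,interpolation=cv2.INTER_CUBIC))
cv2.imwrite("pics/w7b.png",cv2.resize(im[150:240,290:400],None,fx=6,fy=6,interpolation=cv2.INTER_CUBIC))
cv2.imwrite("pics/w7c.png",cv2.resize(im[30:120,200:330],None,fx=6,fy=6,interpolation=cv2.INTER_CUBIC))
```

```text
(no output)
```

View pics/w7a.png

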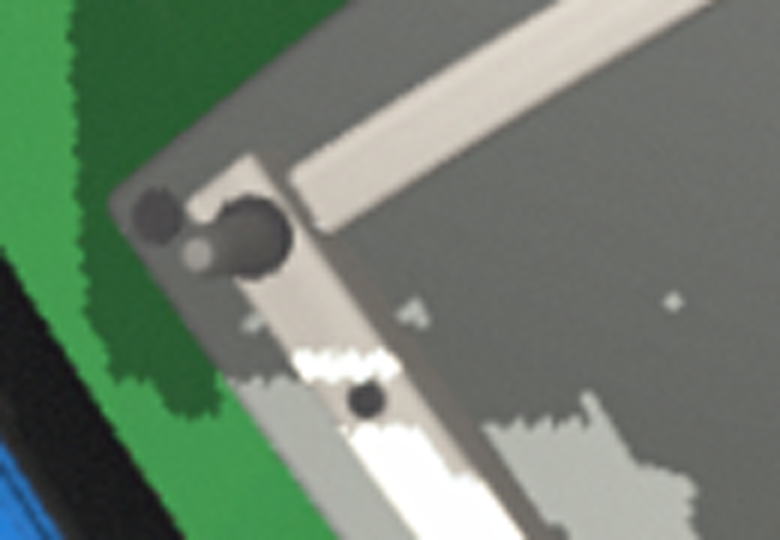

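View pics/w7b.png

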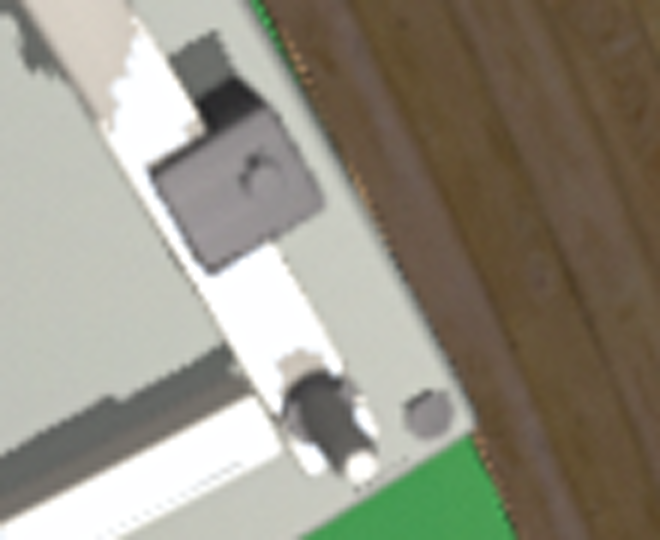

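View pics/w7c.png

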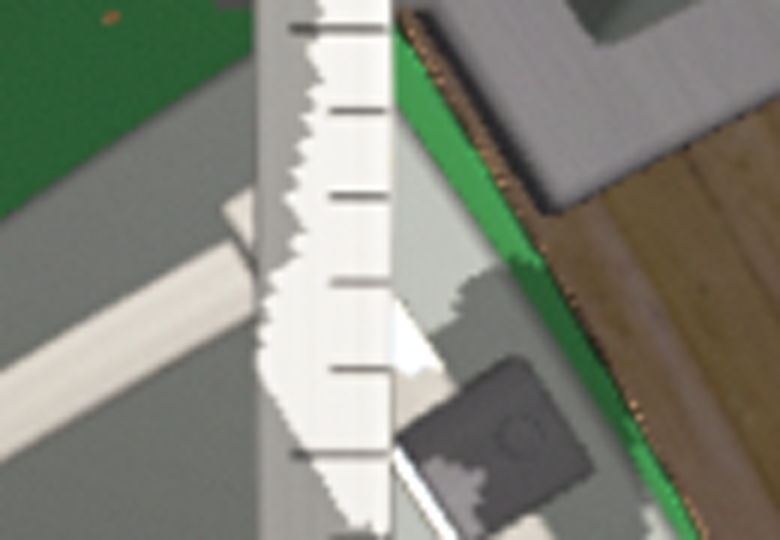

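```bash
cat > fit2.py <<'E'
from h import *
import pickle
from scipy.optimize import least_squares
def a(x,y,ox,oy,k=4.6): return np.array([(x+.5)/k-.5+ox,(y+.5)/k-.5+oy])
C=lambda x,y:a(x,y,210,8); D=lambda x,y:a(x,y,210,105)
E=lambda x,y:a(x,y,110,90,6); F=lambda x,y:a(x,y,290,150,6)
i1=pickle.load(open("w1.pkl","rb"))[0];i7=pickle.load(open("w7.pkl","rb"))[0]
obs=[(i1,C(314,124),(-50,80,48),0),(i1,D(133,306),(-50,-80,48),0),(i1,C(698,287),(50,80,48),1),(i1,D(507,447),(50,-80,48),1),
(i1,C(680,110),(30,118,60),1),(i1,C(243,33),(-75,111,8),0),(i1,C(756,205),(75,111,8),0),(i1,D(33,355),(-75,-111,8),0),(i1,D(527,487),(75,-111,8),0),
(i7,E(199,254),(50,-80,48),1),(i7,E(110,203),(75,-111,8),0),(i7,F(362,467),(-50,80,48),0),(i7,F(478,430),(-75,111,8),0)]
def res(p,w=(0,1)):
    out=[]
    for k,(i,uv,q,f) in enumerate(obs):
        c,s=np.cos(p[2]),np.sin(p[2]); x=q[0];y=q[1]+f*p[3]
        P=np.array([p[0]+c*x-s*y,p[1]+s*x+c*y,q[2]+p[4]])/1000
        out+=list(proj(i,P,True)-uv)
    return out
if __name__=="__main__":
    r=least_squares(res,[361,272,.04,0,0],loss='soft_l1');print(r.x.round(3),np.degrees(r.x[2]))
    print(np.array(res(r.x)).reshape(-1,2).round(2))
    p=r.x;c,s=np.cos(p[2]),np.sin(p[2])
    for n,x,y in(("NL",-50,80),("NR",-50,-80),("FL",50,80+p[3]),("FR",50,-80+p[3]),("lug",30,118+p[3])):print(n,(p[0]+c*x-s*y).round(1),(p[1]+s*x+c*y).round(1))
E
python3 fit2.py
```

```text
[ 3.61631e+02  2.73607e+02  4.50000e-02 -8.58500e+00 -2.43700e+00] 2.5643589999072263
[[ 0.45 -0.1 ]
 [ 0.59  0.69]
 [-0.35  0.39]
 [-0.74 -0.86]
 [-0.56  0.31]
 [ 0.19 -1.53]
 [ 1.36 -0.39]
 [-1.07  0.08]
 [ 0.29  0.27]
 [ 0.98 -0.1 ]
 [-1.11  0.44]
 [-1.01 -0.26]
 [ 0.74 -0.24]]
NL 308.1 351.3
NR 315.3 191.5
FL 408.4 347.2
FR 415.5 187.3
lug 386.7 384.3
```

```bash
python3 -m crank '[{"grip":0,"delta_pos":[12,15,-3],"rotation":[0,0,0]},{"grip":0,"delta_pos":[23,30.5,-3],"rotation":[0,0,0]},{"grip":0,"delta_pos":[23,30.5,-10],"rotation":[0,0,0]},{"grip":0,"delta_pos":[23,30.5,-18],"rotation":[0,0,0]},{"grip":0,"delta_pos":[23,30.5,-18],"rotation":[0,0,0]}]'
python3 snap.py w8; python3 snap.py s8 scene
python3 - <<'E'
import pickle,cv2
i,im,s=pickle.load(open("w8.pkl","rb"))
cv2.imwrite("pics/w8c.png",cv2.resize(im[0:90,190:320],None,fx=6,fy=6,interpolation=cv2.INTER_CUBIC))
i,im,s=pickle.load(open("s8.pkl","rb"))
cv2.imwrite("pics/s8c.png",cv2.resize(im[180:280,130:260],None,fx=6,fy=6,interpolation=cv2.INTER_CUBIC))
E
```

```text
t: 8.62
tool_pos: [0.3907, 0.3169, 0.0899]
tool_rot: [-0.527, -1.914, 1.919]
force: [-0.5, -0.0, -3.0]
grip_width: 0.169
8.625 [0.3907 0.3169 0.0899] [ 0.543  0.275  1.842  0.     1.027 -2.06 ]
8.675 [0.3911 0.3171 0.0903] [ 0.543  0.275  1.842  0.     1.027 -2.06 ]
```

View pics/w8.png

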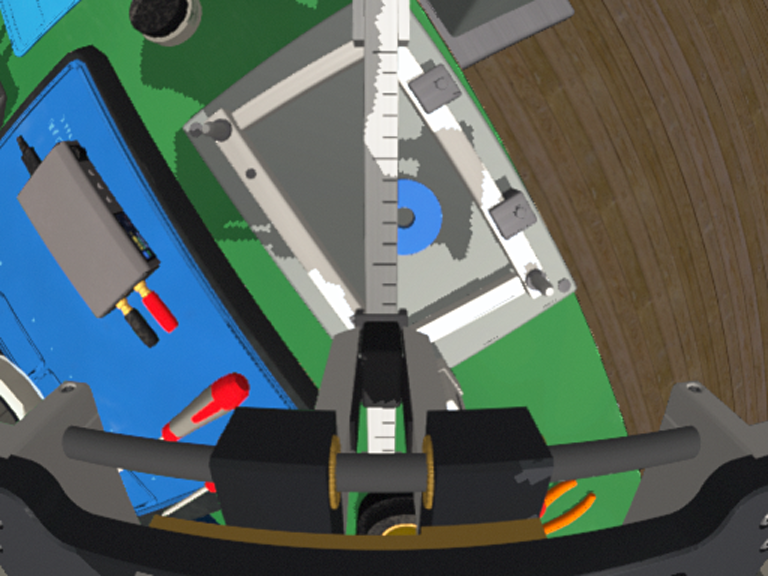

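View pics/s8c.png

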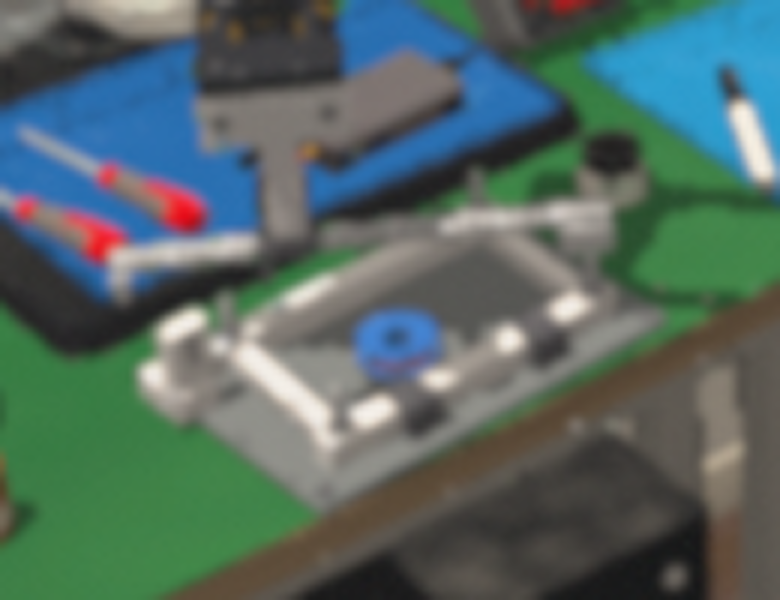

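View pics/w8c.png

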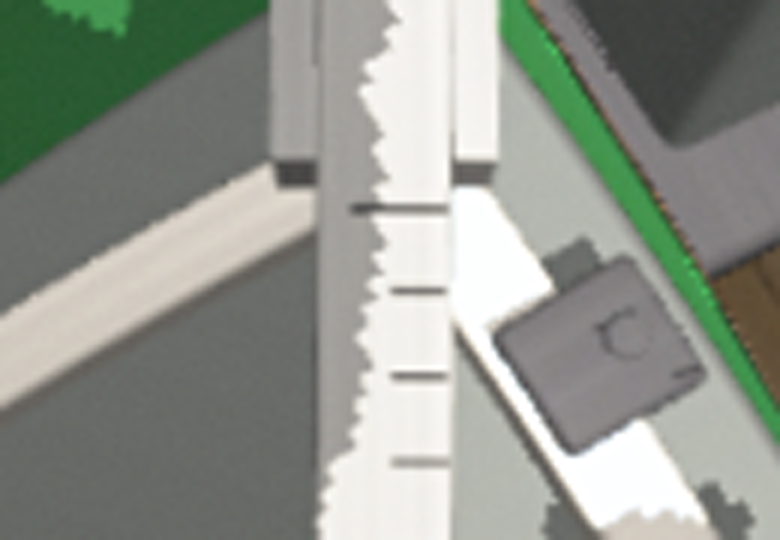

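```bash
python3 -m crank '[{"grip":0,"delta_pos":[0.3,0.4,-4],"rotation":[0,0,0]},{"grip":0,"delta_pos":[0.3,0.4,-8],"rotation":[0,0,0]},{"grip":0,"delta_pos":[0.3,0.4,-10],"rotation":[0,0,0]},{"grip":0,"delta_pos":[0.3,0.4,-11],"rotation":[0,0,0]}]'
python3 -m crank '[{"grip":0,"delta_pos":[0,0,-2],"rotation":[0,0,0]},{"grip":0,"delta_pos":[0,0,-4],"rotation":[0,0,0]}]'
```

```text
t: 9.22
tool_pos: [0.392, 0.3179, 0.0798]
tool_rot: [-0.529, -1.917, 1.918]
force: [-0.1, -0.0, -1.8]
grip_width: 0.169
t: 9.48
tool_pos: [0.3916, 0.3176, 0.0758]
tool_rot: [-0.528, -1.916, 1.919]
force: [-0.8, -1.7, 0.5]
grip_width: 0.173
```

```bash
python3 -m crank '[{"grip":0,"delta_pos":[0,0,-1.5],"rotation":[0,0,0]},{"grip":0,"delta_pos":[0,0,-3],"rotation":[0,0,0]}]'; python3 snap.py s9 scene; python3 snap.py w9
python3 - <<'E'
import pickle,cv2
i,im,s=pickle.load(open("s9.pkl","rb"))
cv2.imwrite("pics/s9c.png",cv2.resize(im[180:280,130:260],None,fx=6,fy=6,interpolation=cv2.INTER_CUBIC))
i,im,s=pickle.load(open("w9.pkl","rb"))
cv2.imwrite("pics/w9c.png",cv2.resize(im[0:90,190:320],None,fx=6,fy=6,interpolation=cv2.INTER_CUBIC))
E
```

```text
t: 9.72
tool_pos: [0.3915, 0.3176, 0.0725]
tool_rot: [-0.528, -1.916, 1.918]
force: [-2.0, -2.1, -2.1]
grip_width: 0.171
9.725 [0.3915 0.3176 0.0725] [ 0.543  0.296  1.864  0.     0.983 -2.059]
9.775 [0.3915 0.3176 0.0724] [ 0.543  0.296  1.864  0.     0.983 -2.059]
```

View pics/s9c.png

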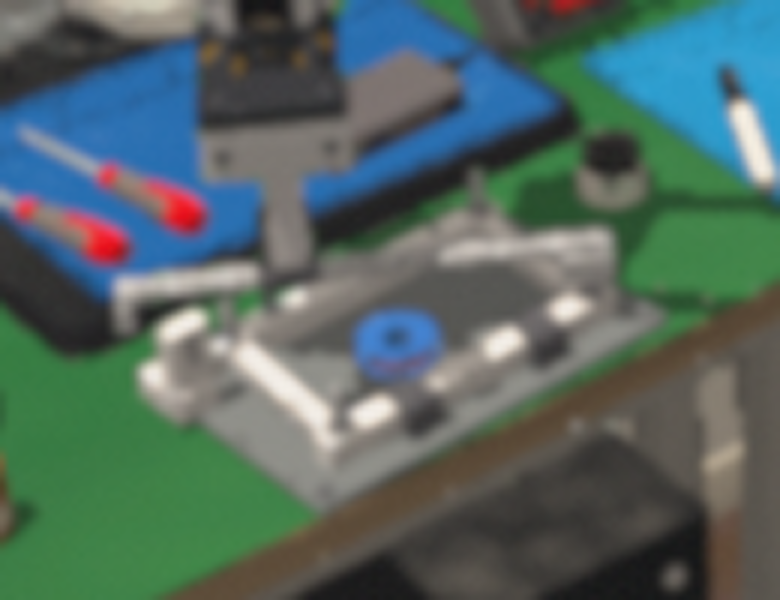

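View pics/w9.png

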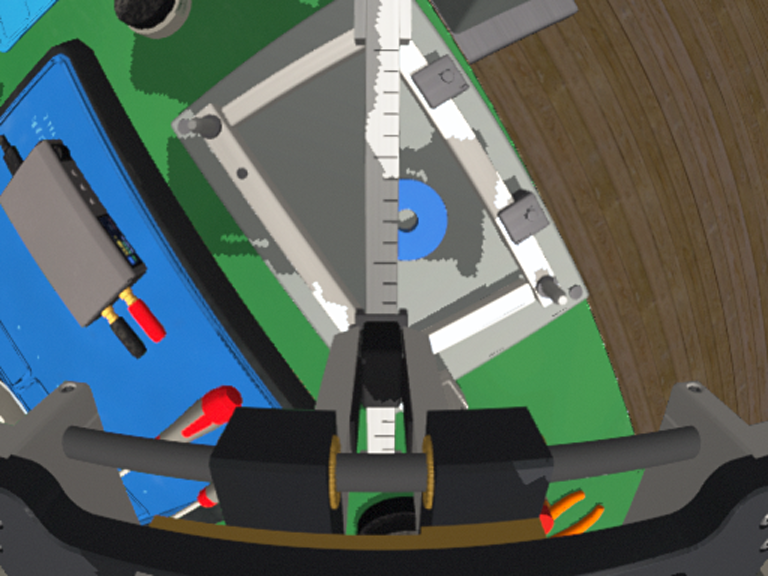

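```bash
python3 -m crank '[{"grip":0,"delta_pos":[0,0,-1.5],"rotation":[0,0,0]},{"grip":0,"delta_pos":[0,0,-3],"rotation":[0,0,0]},{"grip":0,"delta_pos":[0,0,-3],"rotation":[0,0,0]}]'; python3 -m crank '[{"grip":0,"delta_pos":[0,0,-1],"rotation":[0,0,0]},{"grip":0,"delta_pos":[0,0,-1],"rotation":[0,0,0]}]'
```

```text
t: 10.2
tool_pos: [0.3921, 0.3181, 0.0699]
tool_rot: [-0.529, -1.917, 1.918]
force: [-3.1, -1.2, -1.7]
grip_width: 0.17
t: 10.45
tool_pos: [0.3922, 0.3182, 0.069]
tool_rot: [-0.529, -1.918, 1.918]
force: [-2.2, -2.1, -1.3]
grip_width: 0.166
```

```bash
python3 -m crank '[{"grip":0,"delta_pos":[1,1.7,0],"rotation":[0,0,0]},{"grip":0,"delta_pos":[2,3.4,0],"rotation":[0,0,0]},{"grip":0,"delta_pos":[3.1,5.2,0],"rotation":[0,0,0]}]'; python3 -m crank '[{"grip":0,"delta_pos":[0.5,0.85,0],"rotation":[0,0,0]},{"grip":0,"delta_pos":[1,1.7,0],"rotation":[0,0,0]}]'
```

```text
t: 10.82
tool_pos: [0.3954, 0.3235, 0.069]
tool_rot: [-0.529, -1.918, 1.918]
force: [-1.3, -2.1, -1.3]
grip_width: 0.169
t: 11.08
tool_pos: [0.3963, 0.3251, 0.069]
tool_rot: [-0.529, -1.918, 1.918]
force: [-0.7, -1.6, -0.9]
grip_width: 0.172
```

```bash
python3 snap.py w10
```

```text
11.075 [0.3963 0.3251 0.069 ] [ 0.551  0.31   1.853  0.     0.979 -2.052]
```

View pics/w10.png

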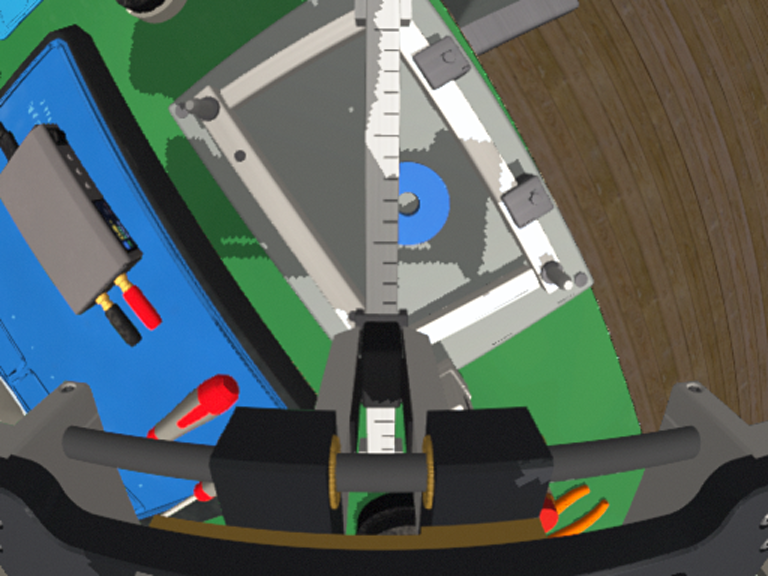

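```bash
python3 -m crank '[{"grip":0,"delta_pos":[0.5,0.85,0],"rotation":[0,0,0]},{"grip":0,"delta_pos":[1,1.7,0],"rotation":[0,0,0]},{"grip":0,"delta_pos":[1,1.7,0],"rotation":[0,0,0]}]'; python3 -m crank '[{"grip":0,"delta_pos":[0.3,0.45,0],"rotation":[0,0,0]},{"grip":0,"delta_pos":[0.5,0.85,0],"rotation":[0,0,0]}]'
```

```text
t: 11.5
tool_pos: [0.3974, 0.3269, 0.069]
tool_rot: [-0.529, -1.918, 1.917]
force: [-1.9, -1.6, -1.6]
grip_width: 0.173
t: 11.75
tool_pos: [0.3978, 0.3275, 0.069]
tool_rot: [-0.529, -1.917, 1.918]
force: [-2.0, -1.9, -0.7]
grip_width: 0.171
```

```bash
python3 -m crank '[{"grip":0,"delta_pos":[0.3,0.45,0],"rotation":[0,0,0]},{"grip":0,"delta_pos":[0.5,0.85,0],"rotation":[0,0,0]}]'; python3 -m crank '[{"grip":0,"delta_pos":[0.3,0.45,0],"rotation":[0,0,0]},{"grip":0,"delta_pos":[0.5,0.85,0],"rotation":[0,0,0]}]'
```

```text
t: 12.0
tool_pos: [0.3984, 0.3284, 0.069]
tool_rot: [-0.529, -1.918, 1.918]
force: [-2.5, -1.6, -1.9]
grip_width: 0.173
t: 12.25
tool_pos: [0.3987, 0.3292, 0.069]
tool_rot: [-0.529, -1.917, 1.918]
force: [-1.5, -3.1, -0.6]
grip_width: 0.169
```

```bash
for k in 1; do python3 -m crank '[{"grip":0,"delta_pos":[0.25,0.43,0],"rotation":[0,0,0]},{"grip":0,"delta_pos":[0.25,0.43,0],"rotation":[0,0,0]}]'; done;  python3 snap.py w11
```

```text
t: 12.5
tool_pos: [0.3988, 0.3292, 0.0689]
tool_rot: [-0.529, -1.916, 1.919]
force: [-1.9, -3.1, -0.5]
grip_width: 0.171
12.5 [0.3988 0.3292 0.0689] [ 0.556  0.317  1.842 -0.     0.984 -2.047]
```

```bash
python3 -m crank '[{"grip":0,"delta_pos":[0.25,0.43,0],"rotation":[0,0,0]},{"grip":0,"delta_pos":[0.25,0.43,0],"rotation":[0,0,0]}]'
```

```text
t: 12.8
tool_pos: [0.3988, 0.3293, 0.0688]
tool_rot: [-0.528, -1.916, 1.919]
force: [-2.6, -5.2, 0.6]
grip_width: 0.169
```

```bash
python3 -m crank '[{"grip":0,"delta_pos":[0.2,0.34,0],"rotation":[0,0,0]},{"grip":0,"delta_pos":[0.2,0.34,0],"rotation":[0,0,0]},{"grip":0,"delta_pos":[0.2,0.34,0],"rotation":[0,0,0]}]'; python3 snap.py w12
```

```text
t: 13.18
tool_pos: [0.3988, 0.3294, 0.0688]
tool_rot: [-0.528, -1.915, 1.92]
force: [-2.2, -5.5, 0.7]
grip_width: 0.17
13.175 [0.3988 0.3294 0.0688] [ 5.570e-01  3.180e-01  1.841e+00 -1.000e-03  9.850e-01 -2.046e+00]
```

View pics/w12.png

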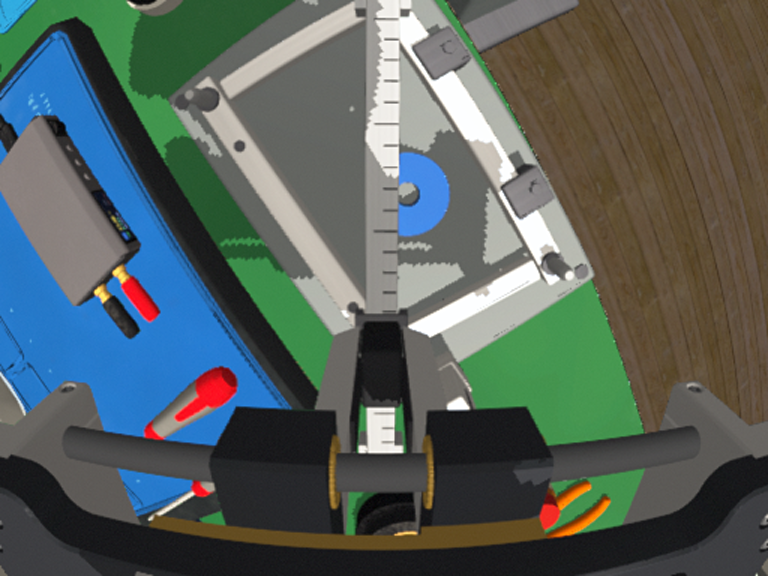

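Run:
```python
import pickle,cv2
i,im,s=pickle.load(open("w12.pkl","rb"))
cv2.imwrite("pics/w12a.png",cv2.resize(im[0:50,220:290],None,fx=10,fy=10,interpolation=cv2.INTER_CUBIC))
cv2.imwrite("pics/w12b.png",cv2.resize(im[150:310,210:300],None,fx=5,fy=5,interpolation=cv2.INTER_CUBIC))
```

```text
(no output)
```

View pics/w12a.png

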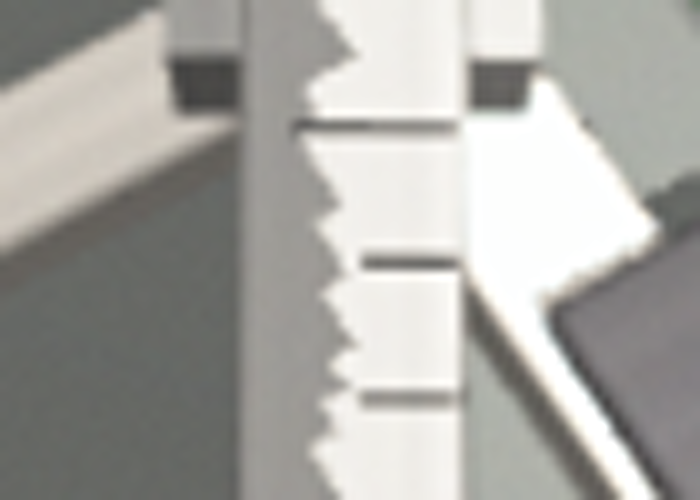

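View pics/w12b.png

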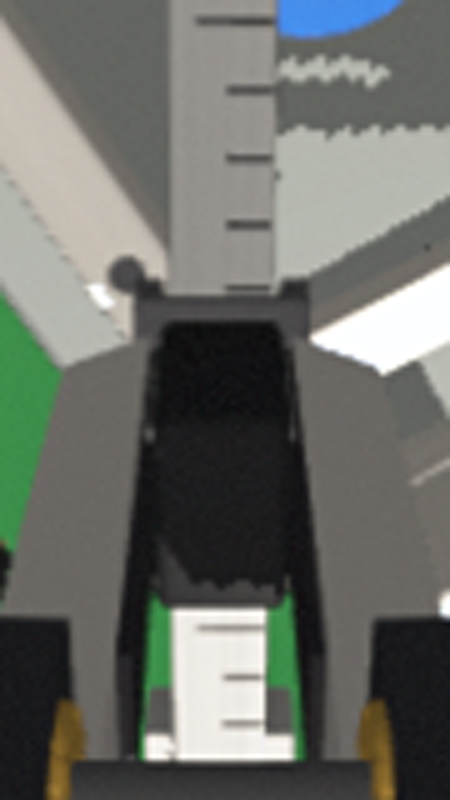

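Run:
```python
from rule import *
import pickle
i,im,s=pickle.load(open("w12.pkl","rb"))
A=lambda x,y:((x+.5)/10-.5+220,(y+.5)/10-.5); B=lambda x,y:((x+.5)/5-.5+210,(y+.5)/5-.5+150)
print("shoulder",toolpt(i,s,A(170,62),-.020),toolpt(i,s,A(542,60),-.020))
for y in(126,263,399):print("tick",toolpt(i,s,A(340,y),-.014))
for y in(20,90,158,225):print("tick",toolpt(i,s,B(222,y),-.014))
for y in(629,677,723):print("tick",toolpt(i,s,B(222,y),-.014))
print("slider back",toolpt(i,s,B(222,295),-.010))
```

```text
shoulder [-11.87612476 147.32097714] [ 11.95245173 147.50627835]
tick [ -0.98254953 140.79748869]
tick [ -0.98337669 131.53220455]
tick [ -0.98438199 122.54968709]
tick [-0.71468574 50.15250563]
tick [-0.71457547 41.0177136 ]
tick [-0.71426737 31.95381569]
tick [-0.71376183 22.79548119]
tick [ -0.7056477  -40.37081032]
tick [ -0.703964   -49.24160888]
tick [ -0.70216631 -58.13479915]
slider back [-0.71413434 14.46222059]
```

```bash
python3 -m crank '[{"grip":0,"delta_pos":[-1,-1.7,0],"rotation":[0,0,0]},{"grip":0,"delta_pos":[-1,-1.7,0],"rotation":[0,0,0]},{"grip":0,"delta_pos":[-1,-1.7,8],"rotation":[0,0,0]},{"grip":0,"delta_pos":[-1,-1.7,22],"rotation":[0,0,0]},{"grip":0,"delta_pos":[-1,-1.7,36],"rotation":[0,0,0]},{"grip":0,"delta_pos":[-15,-10,42],"rotation":[0,0,0]},{"grip":0,"delta_pos":[-40,-20,44],"rotation":[0,0,0]},{"grip":0,"delta_pos":[-58,-30,44],"rotation":[0,0,-0.05]}]'; python3 snap.py w13
```

```text
t: 14.22
tool_pos: [0.3396, 0.2996, 0.1134]
tool_rot: [-0.572, -1.886, 1.886]
force: [0.2, -0.1, -2.0]
grip_width: 0.168
14.225 [0.3396 0.2996 0.1134] [ 0.569  0.178  1.91   0.     1.054 -1.983]
```

View pics/w13.png

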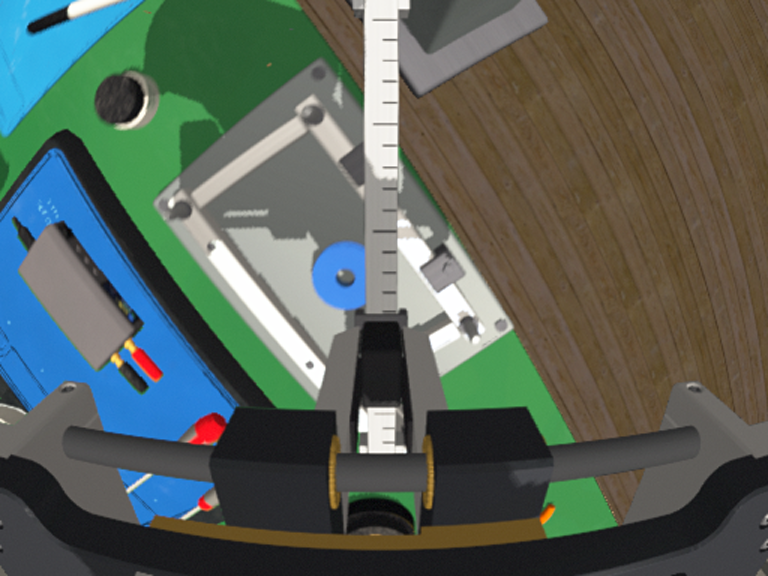

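```bash
cat > ticks.py <<'E'
from rule import *
import pickle,sys
from scipy.signal import find_peaks
def ticks(n):
    i,im,s=pickle.load(open(n+".pkl","rb"))
    g=im.astype(float).mean(2)
    col=g[:,257:262].mean(1)  # tick columns
    d=cv2.GaussianBlur(col.reshape(-1,1),(1,5),0.8).ravel(); base=cv2.GaussianBlur(col.reshape(-1,1),(1,31),4).ravel()
    h=(base-d)[8:206]; pk,_=find_peaks(h,height=6,distance=8)
    out=[]
    for p in pk:
        if 0<p<len(h)-1:
            a,b,c=h[p-1:p+2]; off=.5*(a-c)/(a-2*b+c)
        else: off=0
        out.append((p+off+8,toolpt(i,s,(259.,p+off+8),-.014)[1]))
    return np.array(out)
if __name__=="__main__":
    for n in sys.argv[1:]:
        t=ticks(n);print(n,t[:,0].round(1),t[:,1].round(2))
E
python3 ticks.py w5 w6 w7 w9 w10 w12 w13
python3 - <<'E'
import pickle,cv2
i,im,s=pickle.load(open("w13.pkl","rb"))
cv2.imwrite("pics/w13a.png",cv2.resize(im[35:165,100:240],None,fx=5.5,fy=5.5,interpolation=cv2.INTER_CUBIC))
cv2.imwrite("pics/w13b.png",cv2.resize(im[150:250,260:360],None,fx=6,fy=6,interpolation=cv2.INTER_CUBIC))
E
```

```text
w5 [ 19.   31.5  45.3  59.3  73.7  88.  102.6 117.  131.3 145.2 159.7 173.3
 186.7 199.8] [135.54 127.21 118.19 109.23 100.05  91.09  81.97  72.96  63.96  55.08
  45.75  36.75  27.75  18.72]
w6 [ 31.7  45.3  59.3  73.8  88.  102.6 117.  131.3 145.4 159.4 173.1 186.6
 199.8] [127.08 118.2  109.21 100.04  91.09  81.97  72.95  63.96  54.96  45.9
  36.9   27.82  18.71]
w7 [ 34.3  48.   62.3  76.6  91.1 105.2 119.6 134.2 148.1 162.  175.8 189.3
 202.2] [125.89 116.94 107.82  98.72  89.66  80.8   71.76  62.57  53.67  44.69
  35.56  26.42  17.45]
w9 [ 33.   47.   61.1  75.4  90.1 104.3 119.1 133.2 147.2 161.4 175.  188.6
 201.5] [126.73 117.61 108.55  99.51  90.3   81.38  72.08  63.2   54.29  45.09
  36.15  26.96  17.96]
w10 [ 19.5  33.   47.   61.1  75.4  90.1 104.3 119.  133.2 147.4 161.4 175.
 188.6 201.5] [135.7  126.67 117.57 108.54  99.5   90.29  81.37  72.2   63.21  54.17
  45.1   36.16  26.94  17.96]
w12 [ 12.3  25.8  39.4  53.4  67.8  82.1  96.6 111.  125.4 139.9 153.9 167.6
 181.3 194.6] [140.73 131.6  122.59 113.52 104.35  95.28  86.2   77.17  68.13  58.94
  49.99  40.99  31.87  22.81]
w13 [ 12.8  26.1  39.9  53.8  68.   82.2  96.6 111.2 125.4 139.9 153.8 167.7
 181.3 194.6] [140.19 131.28 122.15 113.19 104.16  95.18  86.17  77.06  68.16  58.94
  50.    40.93  31.88  22.79]
```

View pics/w13a.png

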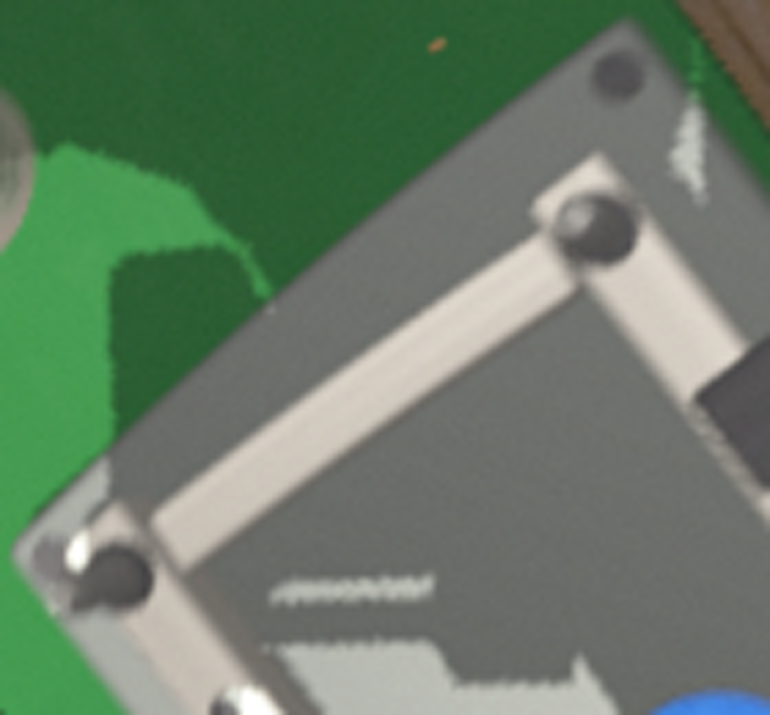

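View pics/w13b.png

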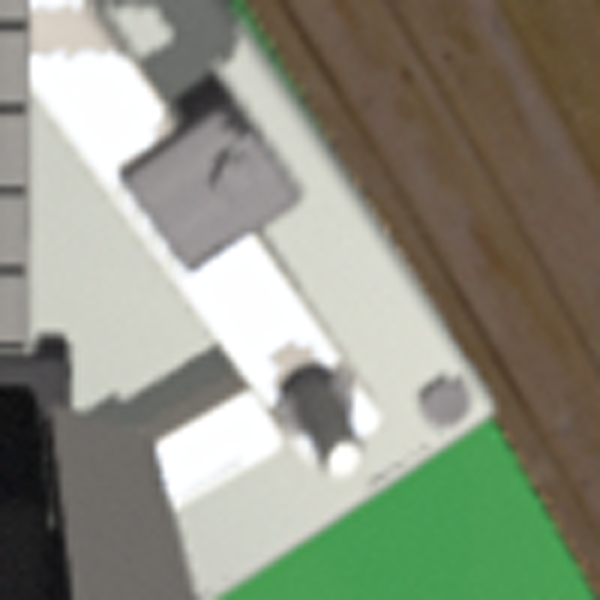

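```bash
cat > fit3.py <<'E'
import fit2
from fit2 import *
i13=pickle.load(open("w13.pkl","rb"))[0]
G=lambda x,y:a(x,y,100,35,5.5);H=lambda x,y:a(x,y,260,150,6)
fit2.obs+=[(i13,G(577,212),(-50,-80,48),0),(i13,G(84,599),(50,-80,48),1),(i13,G(628,15),(-75,-111,8),0),(i13,G(14,550),(75,-111,8),0),(i13,H(343,458),(-50,80,48),0),(i13,H(491,411),(-75,111,8),0)]
r=least_squares(res,[361,272,.04,0,0],loss='soft_l1');print(r.x.round(3),np.degrees(r.x[2]))
print(np.array(res(r.x)).reshape(-1,2).round(2)[9:])
p=r.x;c,s=np.cos(p[2]),np.sin(p[2])
for n,x,y in(("NL",-50,80),("NR",-50,-80),("FL",50,80+p[3]),("FR",50,-80+p[3]),("lug",30,118+p[3])):print(n,(p[0]+c*x-s*y).round(1),(p[1]+s*x+c*y).round(1))
print(cam2world(i13,G(577,212),.046,True),cam2world(i13,H(343,458),.046,True))
E
python3 fit3.py
```

```text
[ 3.61292e+02  2.73104e+02  4.30000e-02 -7.77200e+00 -2.94700e+00] 2.4644710163573937
[[ 1.8  -0.3 ]
 [-0.84 -0.44]
 [-1.15 -0.95]
 [ 0.57 -0.77]
 [ 0.59  3.2 ]
 [-2.25  0.48]
 [ 0.09  1.12]
 [-1.14  1.03]
 [-0.93  0.14]
 [ 1.71  0.51]]
NL 307.9 350.9
NR 314.8 191.0
FL 408.1 347.4
FR 415.0 187.6
lug 386.5 384.5
[0.31360855 0.18873328 0.046     ] [0.30707184 0.35077195 0.046     ]
```

```bash
python3 -m crank '[{"grip":0,"delta_pos":[0,-5,0],"rotation":[0,0,-0.16]},{"grip":0,"delta_pos":[0,-10,0],"rotation":[0,0,-0.32]},{"grip":0,"delta_pos":[0,-15,0],"rotation":[0,0,-0.48]},{"grip":0,"delta_pos":[0,-20,0],"rotation":[0,0,-0.64]},{"grip":0,"delta_pos":[0,-25,0],"rotation":[0,0,-0.8]},{"grip":0,"delta_pos":[0,-30,0],"rotation":[0,0,-0.96]},{"grip":0,"delta_pos":[0,-35,0],"rotation":[0,0,-1.12]},{"grip":0,"delta_pos":[0,-40,0],"rotation":[0,0,-1.28]},{"grip":0,"delta_pos":[0,-50,0],"rotation":[0,0,-1.44]},{"grip":0,"delta_pos":[0,-60,0],"rotation":[0,0,-1.6]}]'
python3 -m crank '[{"grip":0,"delta_pos":[10,-5,0],"rotation":[0,0,-0.16]},{"grip":0,"delta_pos":[25,-10,0],"rotation":[0,0,-0.32]},{"grip":0,"delta_pos":[40,-20,0],"rotation":[0,0,-0.374]},{"grip":0,"delta_pos":[40,-20,0],"rotation":[0,0,-0.374]},{"grip":0,"delta_pos":[40,-20,0],"rotation":[0,0,-0.374]}]'
python3 snap.py w14;python3 ticks.py w14; python3 -c "
import pickle;from h import *
i,im,s=pickle.load(open('w14.pkl','rb'));M=R.from_rotvec(s['tool_rot']).as_matrix();print(np.degrees(np.arctan2(M[1,0],M[0,0])))"
```

```text
t: 15.52
tool_pos: [0.3413, 0.2401, 0.1133]
tool_rot: [-1.441, -0.74, 0.74]
force: [1.1, -0.1, -2.4]
grip_width: 0.166
t: 16.15
tool_pos: [0.3809, 0.2203, 0.1129]
tool_rot: [-1.522, -0.453, 0.455]
force: [-0.5, -0.8, -1.6]
grip_width: 0.167
16.15 [0.3809 0.2203 0.1129] [ 0.366  0.16   1.935  0.     1.047 -0.214]
w14 [ 12.8  26.1  39.9  53.8  68.   82.2  96.7 111.2 125.4 139.9 153.9 167.7
 181.3 194.6] [139.62 130.68 121.54 112.56 103.54  94.56  85.5   76.41  67.48  58.31
  49.38  40.31  31.25  22.17]
33.221321751051285
```

View pics/w14.png

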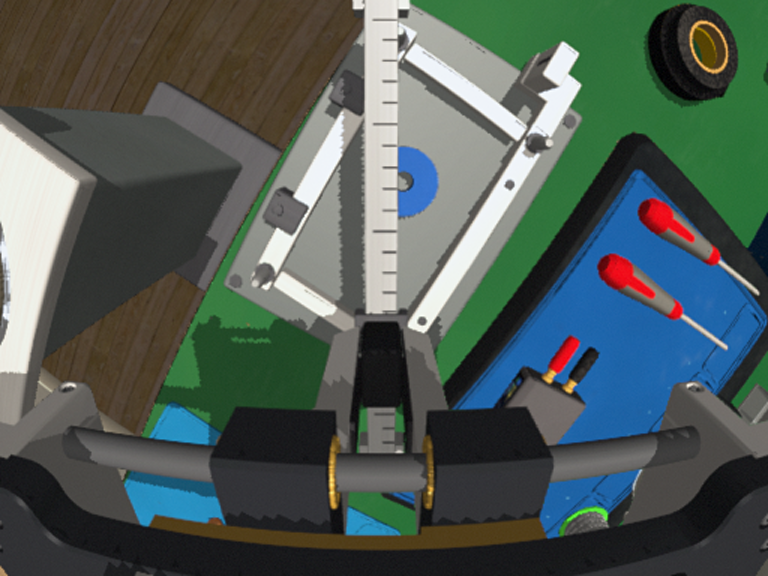

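```bash
python3 -m crank '[{"grip":0,"delta_pos":[8,-1.5,-8],"rotation":[0,0,0]},{"grip":0,"delta_pos":[14.7,-2.7,-16],"rotation":[0,0,0]},{"grip":0,"delta_pos":[14.7,-2.7,-22],"rotation":[0,0,0]},{"grip":0,"delta_pos":[14.7,-2.7,-22],"rotation":[0,0,0]},{"grip":0,"delta_pos":[14.7,-2.7,-22],"rotation":[0,0,0]}]'
python3 snap.py w15;python3 snap.py s15 scene
python3 - <<'E'
import pickle,cv2
i,im,s=pickle.load(open("s15.pkl","rb"))
cv2.imwrite("pics/s15c.png",cv2.resize(im[180:280,130:260],None,fx=6,fy=6,interpolation=cv2.INTER_CUBIC))
i,im,s=pickle.load(open("w15.pkl","rb"))
cv2.imwrite("pics/w15c.png",cv2.resize(im[0:90,190:320],None,fx=6,fy=6,interpolation=cv2.INTER_CUBIC))
E
```

```text
t: 16.82
tool_pos: [0.3961, 0.2178, 0.0909]
tool_rot: [-1.523, -0.454, 0.454]
force: [0.0, -0.6, -1.7]
grip_width: 0.168
16.825 [0.3961 0.2178 0.0909] [ 0.349  0.203  1.945  0.     0.994 -0.231]
16.875 [0.3962 0.2178 0.0911] [ 0.349  0.202  1.945  0.     0.994 -0.231]
```

View pics/s15c.png

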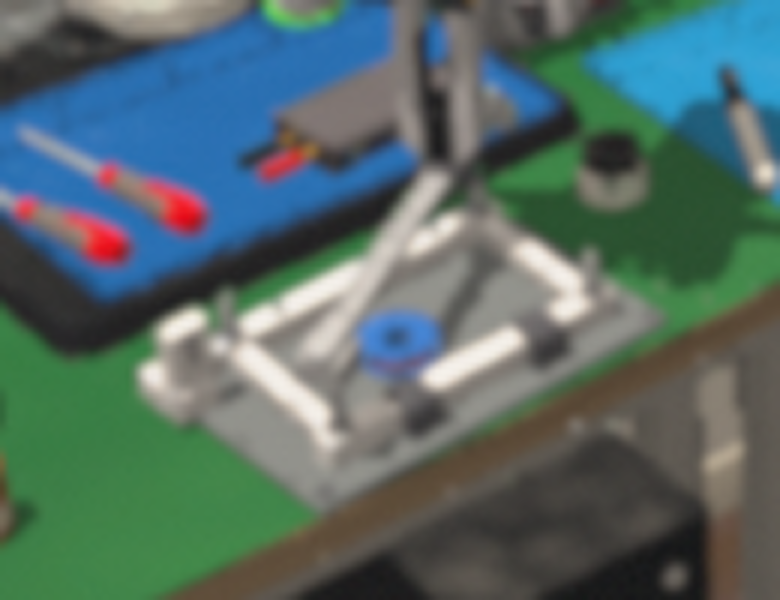

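View pics/w15c.png

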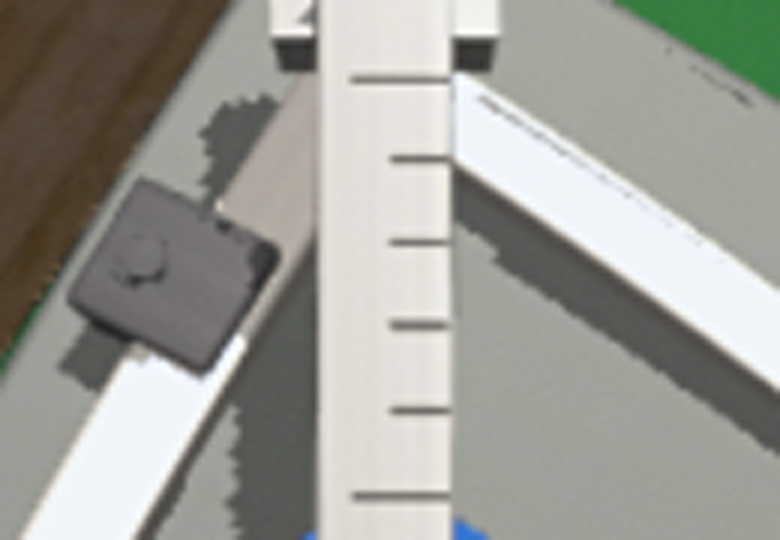

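```bash
python3 -m crank '[{"grip":0,"delta_pos":[-0.5,0,-4],"rotation":[0,0,0]},{"grip":0,"delta_pos":[-0.5,0,-8],"rotation":[0,0,0]},{"grip":0,"delta_pos":[-0.5,0,-10],"rotation":[0,0,0]},{"grip":0,"delta_pos":[-0.5,0,-11],"rotation":[0,0,0]}]'
python3 -m crank '[{"grip":0,"delta_pos":[0,0,-2],"rotation":[0,0,0]},{"grip":0,"delta_pos":[0,0,-4],"rotation":[0,0,0]}]'
```

```text
t: 17.42
tool_pos: [0.3956, 0.2177, 0.0798]
tool_rot: [-1.523, -0.453, 0.454]
force: [0.7, 0.1, -1.9]
grip_width: 0.166
t: 17.68
tool_pos: [0.3958, 0.2178, 0.0759]
tool_rot: [-1.523, -0.454, 0.453]
force: [-0.5, 0.5, -1.9]
grip_width: 0.167
```

```bash
python3 -m crank '[{"grip":0,"delta_pos":[0,0,-2],"rotation":[0,0,0]},{"grip":0,"delta_pos":[0,0,-4],"rotation":[0,0,0]},{"grip":0,"delta_pos":[0,0,-6],"rotation":[0,0,0]}]'
python3 -m crank '[{"grip":0,"delta_pos":[0,0,-1],"rotation":[0,0,0]},{"grip":0,"delta_pos":[0,0,-1],"rotation":[0,0,0]}]'; python3 snap.py s16 scene; python3 snap.py w16
python3 - <<'E'
import pickle,cv2
i,im,s=pickle.load(open("s16.pkl","rb"))
cv2.imwrite("pics/s16c.png",cv2.resize(im[180:280,130:260],None,fx=6,fy=6,interpolation=cv2.INTER_CUBIC))
E
```

```text
t: 18.05
tool_pos: [0.3957, 0.2178, 0.0699]
tool_rot: [-1.523, -0.454, 0.453]
force: [-0.2, 0.2, -2.5]
grip_width: 0.168
t: 18.3
tool_pos: [0.3957, 0.2178, 0.0689]
tool_rot: [-1.523, -0.453, 0.454]
force: [1.0, -0.6, -2.5]
grip_width: 0.168
18.3 [0.3957 0.2178 0.0689] [ 0.349  0.23   1.977  0.     0.935 -0.23 ]
18.35 [0.3957 0.2178 0.069 ] [ 0.349  0.23   1.977  0.     0.935 -0.23 ]
```

View pics/s16c.png

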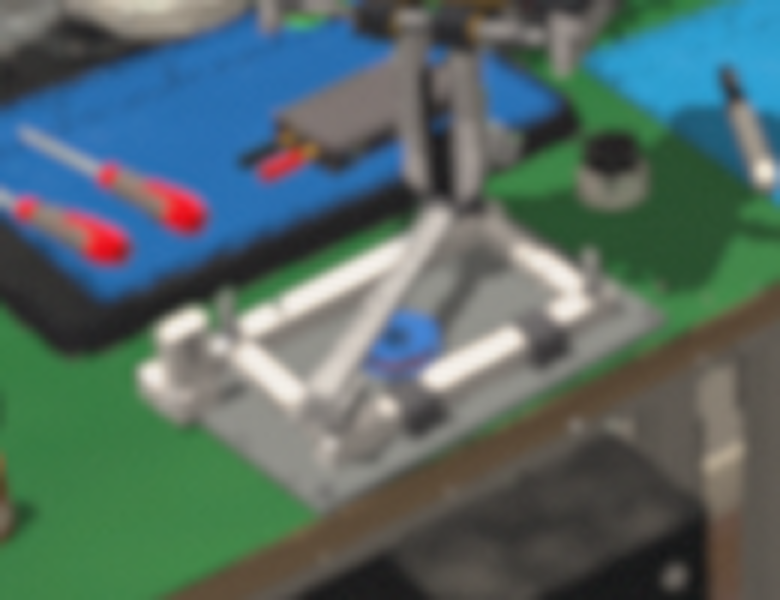

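View pics/w16.png

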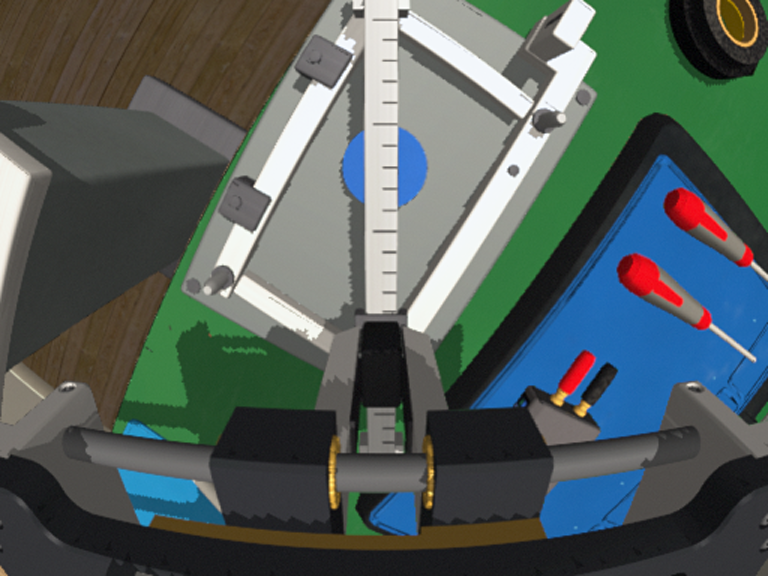

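```bash
python3 -m crank '[{"grip":0,"delta_pos":[1.1,-1.7,0],"rotation":[0,0,0]},{"grip":0,"delta_pos":[2.2,-3.3,0],"rotation":[0,0,0]},{"grip":0,"delta_pos":[3.3,-5,0],"rotation":[0,0,0]},{"grip":0,"delta_pos":[3.3,-5,0],"rotation":[0,0,0]}]'; python3 snap.py w17; python3 ticks.py w16 w17
```

```text
t: 18.9
tool_pos: [0.3988, 0.2128, 0.0689]
tool_rot: [-1.522, -0.453, 0.454]
force: [-1.7, 1.5, -2.5]
grip_width: 0.164
18.9 [0.3988 0.2128 0.0689] [ 0.336  0.23   1.976  0.     0.936 -0.243]
w16 [ 12.8  26.1  39.9  53.8  68.   82.2  96.7 111.2 125.4 139.9 153.8 167.7
 181.3 194.6] [139.61 130.69 121.55 112.57 103.56  94.57  85.51  76.43  67.51  58.33
  49.39  40.32  31.26  22.18]
w17 [ 20.9  34.3  48.1  62.3  76.6  91.1 105.4 119.9 134.2 148.1 162.4 176.
 189.3 202.2] [134.15 125.25 116.24 107.16  98.1   89.02  80.04  70.97  61.95  53.06
  43.8   34.85  25.81  16.82]
```

```bash
python3 -m crank '[{"grip":0,"delta_pos":[0.8,-1.25,0],"rotation":[0,0,0]},{"grip":0,"delta_pos":[1.6,-2.5,0],"rotation":[0,0,0]},{"grip":0,"delta_pos":[2.4,-3.8,0],"rotation":[0,0,0]},{"grip":0,"delta_pos":[2.4,-3.8,0],"rotation":[0,0,0]}]'; python3 -m crank '[{"grip":0,"delta_pos":[0.3,-0.4,0],"rotation":[0,0,0]},{"grip":0,"delta_pos":[0.55,-0.84,0],"rotation":[0,0,0]}]'; python3 -m crank '[{"grip":0,"delta_pos":[0.3,-0.4,0],"rotation":[0,0,0]},{"grip":0,"delta_pos":[0.55,-0.84,0],"rotation":[0,0,0]}]'
```

```text
t: 19.45
tool_pos: [0.4016, 0.2088, 0.069]
tool_rot: [-1.523, -0.454, 0.453]
force: [-1.2, 1.0, -1.8]
grip_width: 0.168
t: 19.7
tool_pos: [0.402, 0.2081, 0.069]
tool_rot: [-1.523, -0.454, 0.454]
force: [-1.8, 1.8, -1.6]
grip_width: 0.169
t: 19.95
tool_pos: [0.4025, 0.2073, 0.069]
tool_rot: [-1.523, -0.454, 0.454]
force: [-2.2, 2.1, -2.3]
grip_width: 0.166
```

```bash
python3 -m crank '[{"grip":0,"delta_pos":[0.3,-0.4,0],"rotation":[0,0,0]},{"grip":0,"delta_pos":[0.55,-0.84,0],"rotation":[0,0,0]}]'; python3 -m crank '[{"grip":0,"delta_pos":[0.28,-0.42,0],"rotation":[0,0,0]},{"grip":0,"delta_pos":[0.28,-0.42,0],"rotation":[0,0,0]}]'
```

```text
t: 20.2
tool_pos: [0.4031, 0.2064, 0.069]
tool_rot: [-1.523, -0.454, 0.454]
force: [-1.0, 1.4, -1.4]
grip_width: 0.169
t: 20.45
tool_pos: [0.4034, 0.206, 0.069]
tool_rot: [-1.523, -0.454, 0.454]
force: [-1.1, 1.3, -3.0]
grip_width: 0.166
```

```bash
python3 -m crank '[{"grip":0,"delta_pos":[0.28,-0.42,0],"rotation":[0,0,0]},{"grip":0,"delta_pos":[0.28,-0.42,0],"rotation":[0,0,0]}]'
```

```text
t: 20.7
tool_pos: [0.4037, 0.2056, 0.069]
tool_rot: [-1.523, -0.454, 0.454]
force: [-1.4, 1.9, -1.9]
grip_width: 0.165
```

```bash
python3 -m crank '[{"grip":0,"delta_pos":[0.28,-0.42,0],"rotation":[0,0,0]},{"grip":0,"delta_pos":[0.28,-0.42,0],"rotation":[0,0,0]}]'
```

```text
t: 20.95
tool_pos: [0.4039, 0.2052, 0.069]
tool_rot: [-1.523, -0.454, 0.454]
force: [-1.2, 1.9, -1.4]
grip_width: 0.17
```

```bash
python3 -m crank '[{"grip":0,"delta_pos":[0.28,-0.42,0],"rotation":[0,0,0]},{"grip":0,"delta_pos":[0.28,-0.42,0],"rotation":[0,0,0]}]'
```

```text
t: 21.2
tool_pos: [0.4042, 0.2048, 0.069]
tool_rot: [-1.523, -0.454, 0.453]
force: [-1.2, 1.3, -2.0]
grip_width: 0.17
```

```bash
python3 -m crank '[{"grip":0,"delta_pos":[0.28,-0.42,0],"rotation":[0,0,0]},{"grip":0,"delta_pos":[0.28,-0.42,0],"rotation":[0,0,0]}]'; python3 snap.py w18; python3 ticks.py w18
```

```text
t: 21.45
tool_pos: [0.4043, 0.2046, 0.069]
tool_rot: [-1.522, -0.453, 0.453]
force: [-1.4, 3.2, -1.5]
grip_width: 0.169
21.45 [0.4043 0.2046 0.069 ] [ 3.140e-01  2.320e-01  1.974e+00  1.000e-03  9.360e-01 -2.650e-01]
w18 [ 19.7  33.1  47.   60.9  75.3  89.9 104.  118.7 133.1 147.  161.  174.8
 188.1 201.3] [134.98 126.05 116.96 108.06  98.96  89.76  80.94  71.73  62.67  53.78
  44.74  35.63  26.65  17.53]
```

View pics/w18.png

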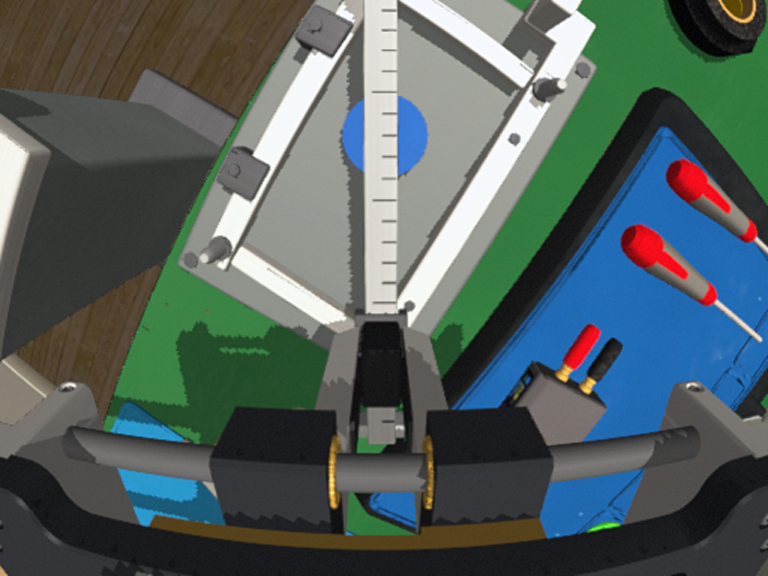

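```bash
python3 -m crank '[{"grip":0,"delta_pos":[0.25,-0.38,0],"rotation":[0,0,0]},{"grip":0,"delta_pos":[0.25,-0.38,0],"rotation":[0,0,0]},{"grip":0,"delta_pos":[0.25,-0.38,0],"rotation":[0,0,0]}]'; python3 snap.py w19; python3 ticks.py w19
```

```text
t: 21.88
tool_pos: [0.4043, 0.2045, 0.069]
tool_rot: [-1.522, -0.453, 0.453]
force: [-2.1, 5.0, -2.2]
grip_width: 0.167
21.875 [0.4043 0.2045 0.069 ] [ 0.313  0.232  1.974  0.002  0.936 -0.266]
w19 [ 19.7  33.   47.   60.9  75.3  89.6 104.  118.4 132.7 147.  160.9 174.6
 187.9 200.9] [135.01 126.1  116.99 108.09  98.97  89.97  80.96  71.92  62.88  53.82
  44.82  35.75  26.76  17.79]
```

```bash
python3 -m crank '[{"grip":0,"delta_pos":[-0.6,0.9,-0.5],"rotation":[0,0,0]},{"grip":0,"delta_pos":[-0.6,0.9,-1],"rotation":[0,0,0]},{"grip":0,"delta_pos":[-0.6,0.9,-1],"rotation":[0,0,0]}]'; python3 -m crank '[{"grip":0,"delta_pos":[0,0,-0.5],"rotation":[0,0,0]},{"grip":0,"delta_pos":[0,0,-0.5],"rotation":[0,0,0]}]'
```

```text
t: 22.3
tool_pos: [0.4043, 0.2047, 0.068]
tool_rot: [-1.523, -0.454, 0.453]
force: [-0.8, 2.2, -0.4]
grip_width: 0.169
t: 22.55
tool_pos: [0.4043, 0.2048, 0.0677]
tool_rot: [-1.523, -0.454, 0.453]
force: [-1.7, 1.1, 1.5]
grip_width: 0.163
```

```bash
python3 -m crank '[{"grip":40,"delta_pos":[0,0,0],"rotation":[0,0,0]},{"grip":40,"delta_pos":[0,0,0],"rotation":[0,0,0]},{"grip":40,"delta_pos":[0,0,0],"rotation":[0,0,0]},{"grip":40,"delta_pos":[0,0,15],"rotation":[0,0,0]},{"grip":40,"delta_pos":[0,0,38],"rotation":[0,0,0]},{"grip":40,"delta_pos":[-15,10,48],"rotation":[0,0,0]},{"grip":40,"delta_pos":[-45,30,50],"rotation":[0,0,-0.1]},{"grip":40,"delta_pos":[-60,60,50],"rotation":[0,0,-0.25]},{"grip":40,"delta_pos":[-60,100,50],"rotation":[0,0,-0.4]},{"grip":40,"delta_pos":[-60,140,50],"rotation":[0,0,-0.536]}]'; python3 snap.py w20
```

```text
t: 23.8
tool_pos: [0.3424, 0.346, 0.1174]
tool_rot: [-1.571, -0.03, 0.031]
force: [0.8, -0.3, 0.2]
grip_width: 0.4
23.8 [0.3424 0.346  0.1174] [ 0.648  0.222  1.838 -0.     1.082  0.609]
```

View pics/w20.png

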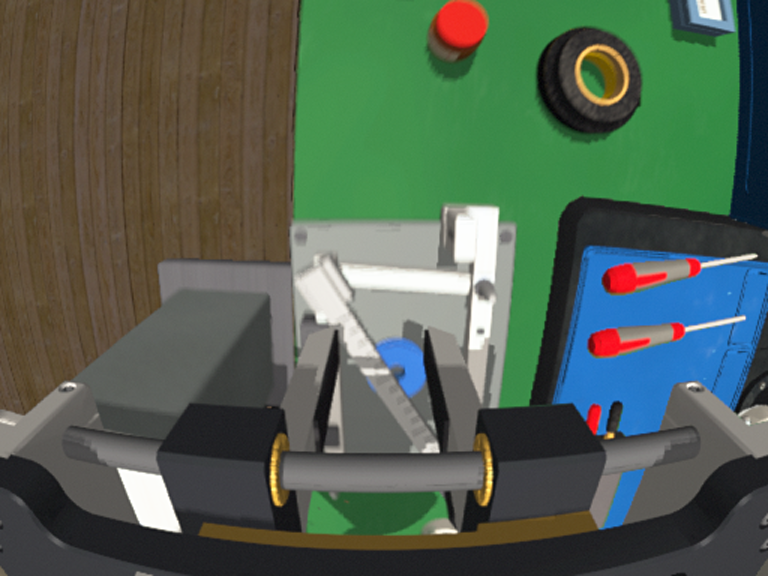

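Run:
```python
import pickle,cv2
i,im,s=pickle.load(open("w20.pkl","rb"))
cv2.imwrite("pics/w20a.png",cv2.resize(im[130:240,190:350],None,fx=5,fy=5,interpolation=cv2.INTER_CUBIC))
```

```text
(no output)
```

View pics/w20a.png

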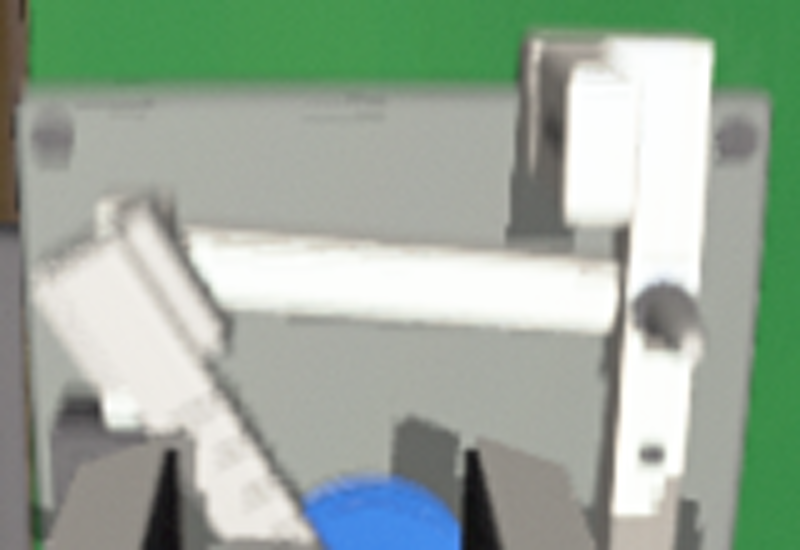

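Run:
```python
from h import *
import pickle
i,im,s=pickle.load(open("w20.pkl","rb"))
B=lambda x,y:((x+.5)/5-.5+190,(y+.5)/5-.5+130)
for z in(.06,.058):
  for p in((602,145),(567,145),(637,145),(602,62),(602,228)):print(z,cam2world(i,B(*p),z,True).round(4))
print(s['tool_pos'])
```

```text
0.06 [0.3863 0.386  0.06  ]
0.06 [0.3807 0.3857 0.06  ]
0.06 [0.392  0.3863 0.06  ]
0.06 [0.3853 0.3993 0.06  ]
0.06 [0.3875 0.3724 0.06  ]
0.058 [0.3867 0.3856 0.058 ]
0.058 [0.381  0.3853 0.058 ]
0.058 [0.3925 0.3859 0.058 ]
0.058 [0.3857 0.399  0.058 ]
0.058 [0.3879 0.3719 0.058 ]
[0.3423862  0.34602816 0.11735256]
```

```bash
python3 -m crank '[{"grip":40,"delta_pos":[22,20,-15],"rotation":[0,0,0]},{"grip":40,"delta_pos":[44,39,-27],"rotation":[0,0,0]},{"grip":40,"delta_pos":[44,39,-27],"rotation":[0,0,0]},{"grip":40,"delta_pos":[44,39,-27],"rotation":[0,0,0]}]'; python3 snap.py w21
```

```text
t: 24.35
tool_pos: [0.3865, 0.3831, 0.0902]
tool_rot: [-1.572, -0.033, 0.036]
force: [0.7, -0.0, 0.8]
grip_width: 0.401
24.35 [0.3865 0.3831 0.0902] [ 0.653  0.33   1.756 -0.     1.058  0.61 ]
```

View pics/w21.png

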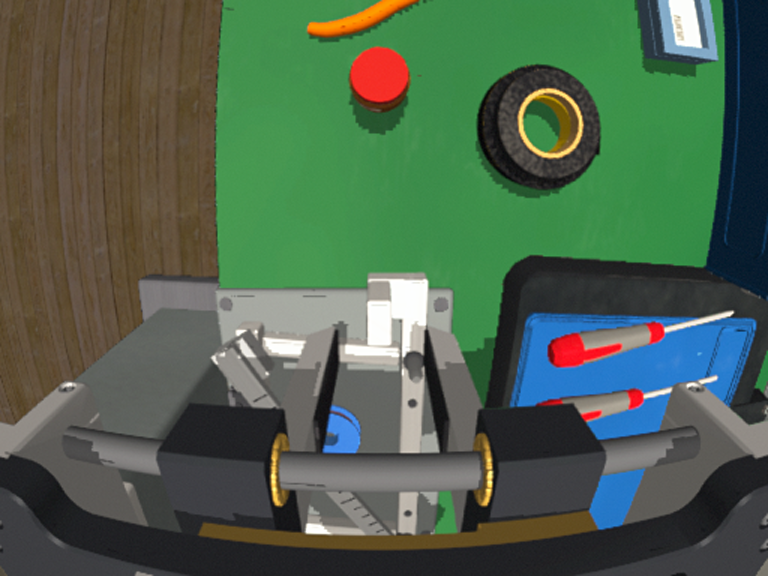

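```bash
python3 -m crank '[{"grip":40,"delta_pos":[0,2,-20],"rotation":[0,0,0]},{"grip":40,"delta_pos":[0,2,-40],"rotation":[0,0,0]},{"grip":40,"delta_pos":[0,2,-52],"rotation":[0,0,0]},{"grip":40,"delta_pos":[0,2,-52],"rotation":[0,0,0]},{"grip":40,"delta_pos":[0,2,-52],"rotation":[0,0,0]}]'; python3 snap.py w22
```

```text
t: 25.02
tool_pos: [0.3884, 0.3861, 0.0392]
tool_rot: [-1.57, -0.035, 0.033]
force: [0.1, 0.1, -0.6]
grip_width: 0.398
25.025 [0.3884 0.3861 0.0392] [ 0.655  0.389  1.815 -0.     0.936  0.612]
```

View pics/w22.png

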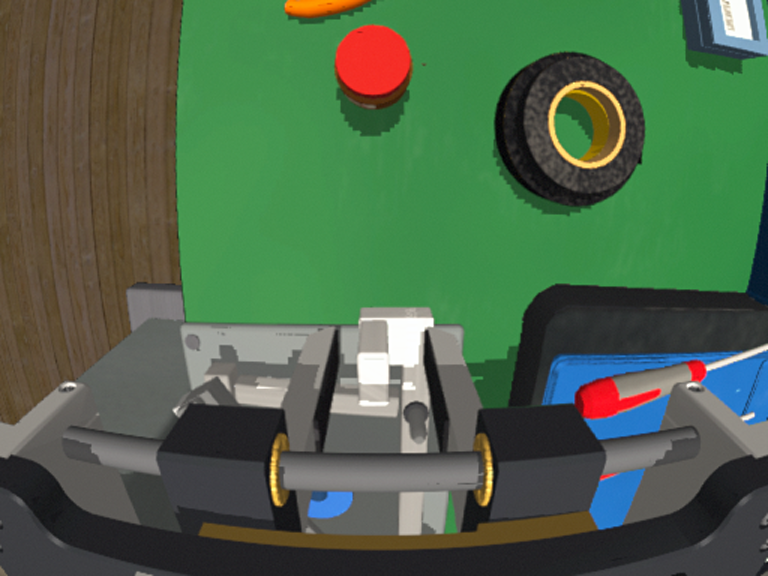

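```bash
python3 -m crank '[{"grip":40,"delta_pos":[-2,-0.5,-1],"rotation":[0,0,0.004]},{"grip":40,"delta_pos":[-2,-0.5,-1],"rotation":[0,0,0.004]},{"grip":22,"delta_pos":[-2,-0.5,-1],"rotation":[0,0,0.004]},{"grip":22,"delta_pos":[-2,-0.5,-1],"rotation":[0,0,0.004]}]'; python3 snap.py w23;  python3 - <<'E'
import pickle,cv2
i,im,s=pickle.load(open("w23.pkl","rb"))
cv2.imwrite("pics/w23a.png",cv2.resize(im[190:300,190:320],None,fx=6,fy=6,interpolation=cv2.INTER_CUBIC))
E
```

```text
t: 25.58
tool_pos: [0.3862, 0.3854, 0.0375]
tool_rot: [-1.57, -0.037, 0.037]
force: [-0.2, -0.7, 0.3]
grip_width: 0.234
25.575 [0.3862 0.3854 0.0375] [ 0.657  0.389  1.82  -0.     0.932  0.61 ]
```

View pics/w23a.png

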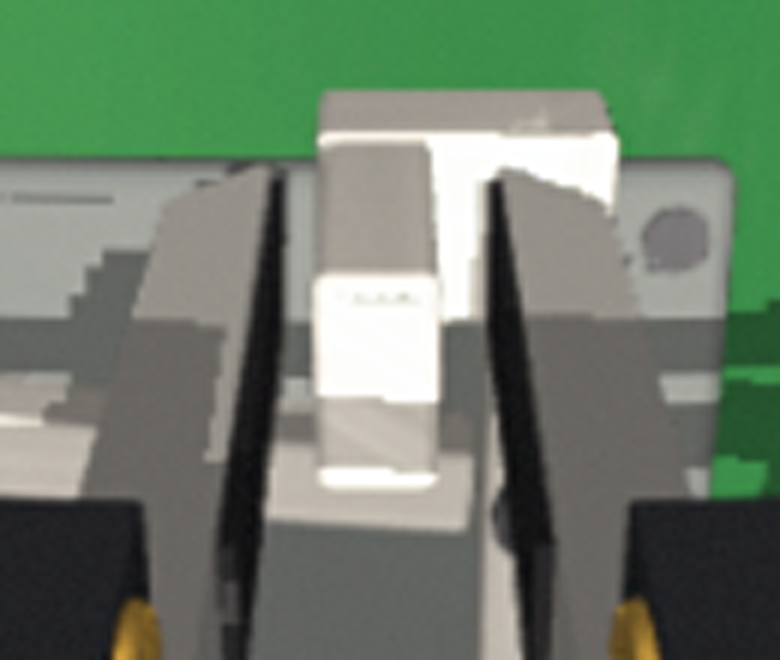

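```bash
python3 -m crank '[{"grip":22,"delta_pos":[-0.8,0,0],"rotation":[0,0,0]},{"grip":0,"delta_pos":[-0.8,0,0],"rotation":[0,0,0]},{"grip":0,"delta_pos":[-0.8,0,0],"rotation":[0,0,0]},{"grip":0,"delta_pos":[-0.8,0,0],"rotation":[0,0,0]}]'; python3 -m crank '[{"grip":0,"delta_pos":[0,0,0],"rotation":[0,0,0]}]'
```

```text
t: 26.12
tool_pos: [0.3854, 0.3853, 0.0375]
tool_rot: [-1.571, -0.037, 0.037]
force: [1.1, -0.2, -0.8]
grip_width: 0.125
t: 26.25
tool_pos: [0.3854, 0.3854, 0.0375]
tool_rot: [-1.571, -0.037, 0.037]
force: [1.0, 0.3, -0.7]
grip_width: 0.129
```

```bash
python3 -m crank '[{"grip":0,"delta_pos":[0,1.5,0],"rotation":[0,0,0]},{"grip":0,"delta_pos":[-0.1,3,0],"rotation":[0,0,0]},{"grip":0,"delta_pos":[-0.2,4,0],"rotation":[0,0,0]},{"grip":0,"delta_pos":[-0.2,4,0],"rotation":[0,0,0]}]'
```

```text
t: 26.75
tool_pos: [0.3854, 0.3855, 0.0374]
tool_rot: [-1.578, -0.039, 0.039]
force: [1.7, -11.1, 2.4]
grip_width: 0.123
```

```bash
python3 -m crank '[{"grip":0,"delta_pos":[-0.05,1,0],"rotation":[0,0,0]},{"grip":0,"delta_pos":[-0.1,2,0],"rotation":[0,0,0]},{"grip":0,"delta_pos":[-0.1,2,0],"rotation":[0,0,0]}]';python3 -m crank '[{"grip":0,"delta_pos":[-0.05,1,0],"rotation":[0,0,0]},{"grip":0,"delta_pos":[-0.1,2,0],"rotation":[0,0,0]},{"grip":0,"delta_pos":[-0.1,2,0],"rotation":[0,0,0]}]'
```

```text
t: 27.12
tool_pos: [0.3853, 0.3857, 0.0373]
tool_rot: [-1.581, -0.039, 0.04]
force: [4.0, -14.4, 4.7]
grip_width: 0.127
t: 27.5
tool_pos: [0.3853, 0.3869, 0.0373]
tool_rot: [-1.583, -0.039, 0.04]
force: [4.5, -15.6, 5.4]
grip_width: 0.123
```

```bash
python3 -m crank '[{"grip":0,"delta_pos":[-0.05,1,0],"rotation":[0,0,0]},{"grip":0,"delta_pos":[-0.1,2,0],"rotation":[0,0,0]},{"grip":0,"delta_pos":[-0.15,3,0],"rotation":[0,0,0]},{"grip":0,"delta_pos":[-0.15,3,0],"rotation":[0,0,0]}]'; python3 snap.py w24;  python3 - <<'E'
import pickle,cv2
i,im,s=pickle.load(open("w24.pkl","rb"))
cv2.imwrite("pics/w24a.png",cv2.resize(im[190:300,190:320],None,fx=6,fy=6,interpolation=cv2.INTER_CUBIC))
E
```

```text
t: 28.0
tool_pos: [0.3852, 0.3897, 0.0374]
tool_rot: [-1.583, -0.039, 0.04]
force: [5.0, -16.3, 7.2]
grip_width: 0.129
28.0 [0.3852 0.3897 0.0374] [ 0.671  0.397  1.808 -0.012  0.945  0.628]
```

View pics/w24a.png

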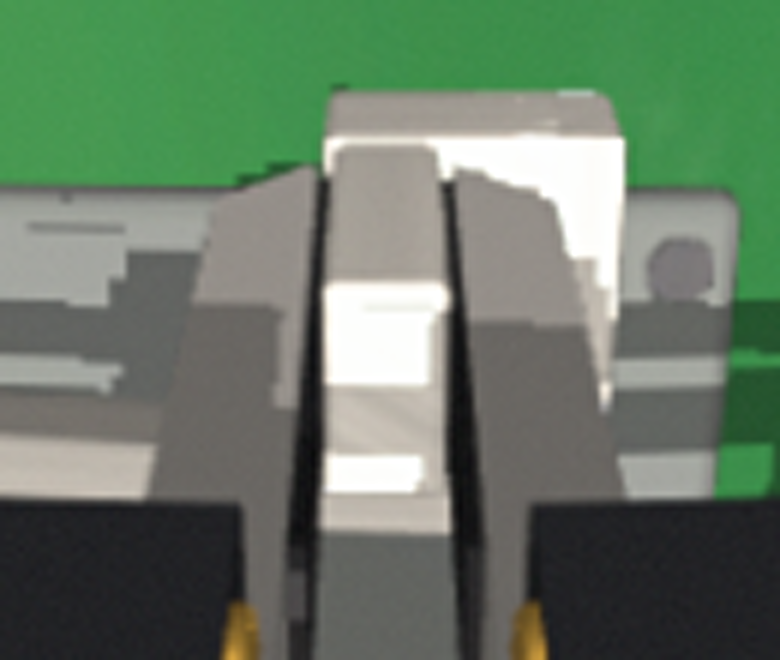

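```bash
python3 -m crank '[{"grip":0,"delta_pos":[-0.05,1,0],"rotation":[0,0,0]},{"grip":0,"delta_pos":[-0.1,2,0],"rotation":[0,0,0]},{"grip":0,"delta_pos":[-0.15,3,0],"rotation":[0,0,0]},{"grip":0,"delta_pos":[-0.15,3,0],"rotation":[0,0,0]}]';python3 -m crank '[{"grip":0,"delta_pos":[0,0.4,0],"rotation":[0,0,0]},{"grip":0,"delta_pos":[0,0.4,0],"rotation":[0,0,0]}]'
```

```text
t: 28.55
tool_pos: [0.3851, 0.3916, 0.0373]
tool_rot: [-1.585, -0.04, 0.041]
force: [5.6, -19.0, 6.5]
grip_width: 0.128
t: 28.8
tool_pos: [0.3851, 0.392, 0.0373]
tool_rot: [-1.585, -0.04, 0.04]
force: [5.7, -19.6, 6.5]
grip_width: 0.125
```

```bash
python3 -m crank '[{"grip":0,"delta_pos":[0,0.7,0],"rotation":[0,0,0]},{"grip":0,"delta_pos":[-0.05,1.2,0],"rotation":[0,0,0]},{"grip":0,"delta_pos":[-0.05,1.2,0],"rotation":[0,0,0]}]'
```

```text
t: 29.18
tool_pos: [0.385, 0.3932, 0.0373]
tool_rot: [-1.585, -0.04, 0.041]
force: [5.5, -20.3, 6.6]
grip_width: 0.124
```

```bash
python3 -m crank '[{"grip":0,"delta_pos":[0.1,-3,0],"rotation":[0,0,0]},{"grip":0,"delta_pos":[0.3,-6,0],"rotation":[0,0,0]},{"grip":0,"delta_pos":[0.3,-7.2,0],"rotation":[0,0,0]},{"grip":0,"delta_pos":[0.3,-7.2,0],"rotation":[0,0,0]}]'; python3 snap.py w25
python3 - <<'E'
import pickle,cv2
i,im,s=pickle.load(open("w25.pkl","rb"))
cv2.imwrite("pics/w25a.png",cv2.resize(im[190:300,190:320],None,fx=6,fy=6,interpolation=cv2.INTER_CUBIC))
E
```

```text
t: 29.68
tool_pos: [0.385, 0.3932, 0.0374]
tool_rot: [-1.572, -0.038, 0.037]
force: [2.1, -4.1, -0.3]
grip_width: 0.13
29.675 [0.385  0.3932 0.0374] [ 6.700e-01  3.960e-01  1.809e+00 -1.000e-03  9.370e-01  6.240e-01]
```

View pics/w25a.png

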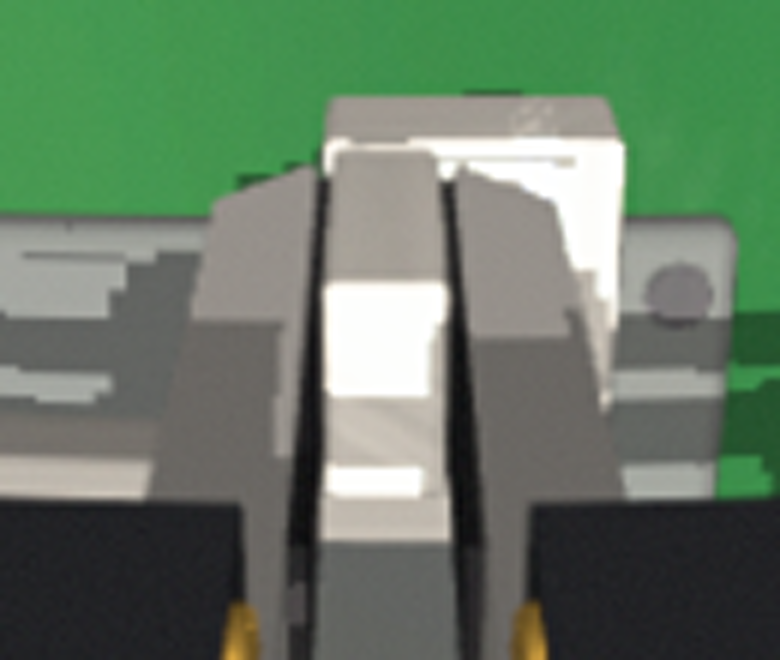

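```bash
python3 -m crank '[{"grip":0,"delta_pos":[0,-1,0],"rotation":[0,0,0]},{"grip":40,"delta_pos":[0,-1,0],"rotation":[0,0,0]},{"grip":40,"delta_pos":[0,-1,0],"rotation":[0,0,0]},{"grip":40,"delta_pos":[0,-1,0],"rotation":[0,0,0]},{"grip":40,"delta_pos":[0,-1,20],"rotation":[0,0,0]},{"grip":40,"delta_pos":[0,-1,50],"rotation":[0,0,0]},{"grip":40,"delta_pos":[-20,-20,70],"rotation":[0,0,0]},{"grip":40,"delta_pos":[-43,-47,80],"rotation":[0,0,0]},{"grip":40,"delta_pos":[-43,-47,80],"rotation":[0,0,0]},{"grip":40,"delta_pos":[-43,-47,80],"rotation":[0,0,0]}]'; python3 snap.py w26
python3 - <<'E'
import pickle,cv2
i,im,s=pickle.load(open("w26.pkl","rb"))
cv2.imwrite("pics/w26a.png",cv2.resize(im[130:240,190:350],None,fx=5,fy=5,interpolation=cv2.INTER_CUBIC))
E
```

```text
t: 30.98
tool_pos: [0.3426, 0.3476, 0.1177]
tool_rot: [-1.569, -0.038, 0.036]
force: [0.3, 0.5, -0.1]
grip_width: 0.401
30.975 [0.3426 0.3476 0.1177] [0.65  0.222 1.837 0.    1.08  0.603]
```

View pics/w26.png

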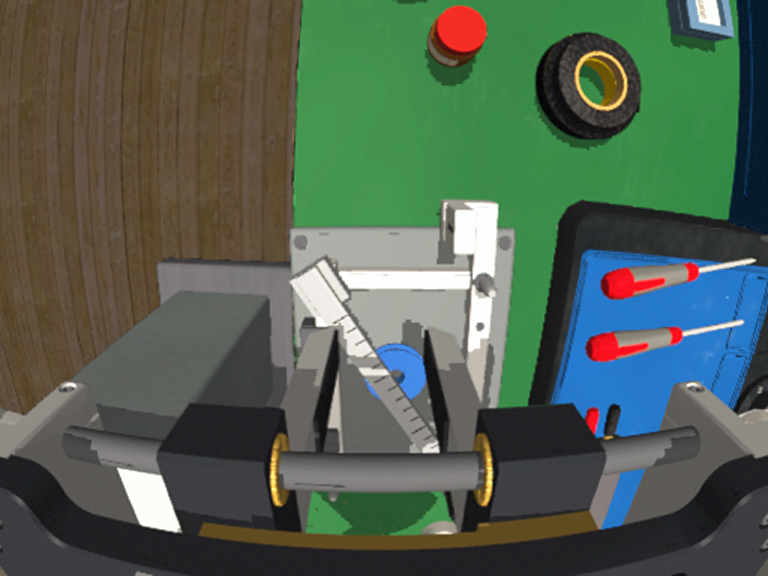

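View pics/w26a.png

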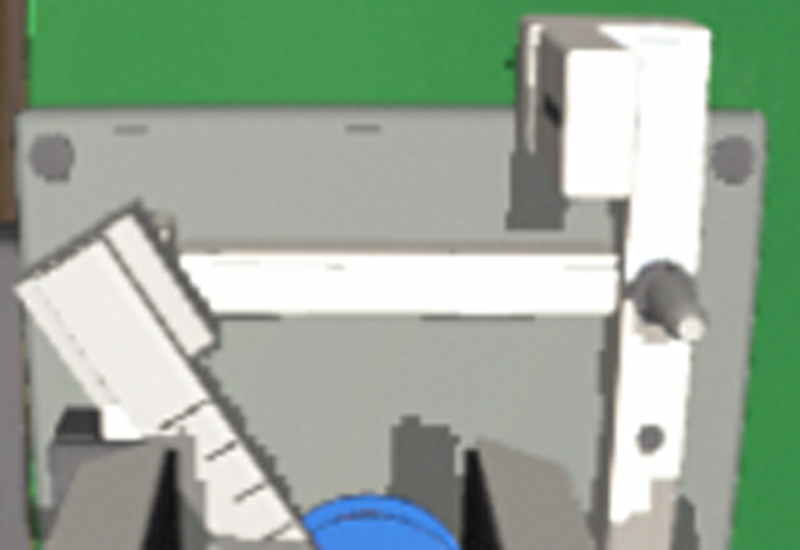

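Run:
```python
from h import *
import pickle
B=lambda x,y:((x+.5)/5-.5+190,(y+.5)/5-.5+130)
I={n:pickle.load(open(n+".pkl","rb"))[0] for n in("w20","w26")}
D={"w20":dict(dot=(651,453,24),hr=(736,138,8),hl=(52,138,8),lugn=(602,62,60),lugf=(602,228,60),end=(712,40,24),stud=(694,345,48)),
"w26":dict(dot=(650,437,24),hr=(732,158,8),hl=(52,157,8),lugn=(600,48,60),lugf=(598,198,60),end=(711,28,24),stud=(690,328,48))}
W={}
for n in D:
    for k,(x,y,z) in D[n].items(): W[n,k]=cam2world(I[n],B(x,y),(z-2.)/1000,True)*1000
psi=np.radians(2.55); ey=np.array([-np.sin(psi),np.cos(psi),0])
for k in D["w20"]: print(k,W["w20",k].round(1),W["w26",k].round(1),"dy jig",((W["w26",k]-W["w20",k])@ey).round(2))
for n in I: d=W[n,"hr"]-W[n,"hl"];print(np.degrees(np.arctan2(d[1],d[0])),np.linalg.norm(d))
```

```text
dot [409.9 317.4  22. ] [409.9 322.9  22. ] dy jig 5.42
hr [424.5 378.6   6. ] [424.4 376.7   6. ] dy jig -1.89
hl [289.4 372.9   6. ] [289.5 370.3   6. ] dy jig -2.63
lugn [385.7 399.   58. ] [385.1 403.1  58. ] dy jig 4.1
lugf [387.9 371.9  58. ] [386.9 378.7  58. ] dy jig 6.83
end [413.3 399.7  22. ] [412.9 404.   22. ] dy jig 4.37
stud [409.1 348.4  46. ] [408.3 353.5  46. ] dy jig 5.13
2.4150545834503023 135.25148194876564
2.7293518921088915 135.0483362084596
```

```bash
python3 -m crank '[{"grip":40,"delta_pos":[-5,-20,40],"rotation":[0,0,0.05]},{"grip":40,"delta_pos":[-12,-60,82],"rotation":[0,0,0.15]},{"grip":40,"delta_pos":[-12,-110,82],"rotation":[0,0,0.276]},{"grip":40,"delta_pos":[-12,-153,82],"rotation":[0,0,0.276]},{"grip":40,"delta_pos":[-12,-153,82],"rotation":[0,0,0.276]},{"grip":40,"delta_pos":[-12,-153,82],"rotation":[0,0,0.276]},{"grip":40,"delta_pos":[-12,-153,82],"rotation":[0,0,0.276]}]'; python3 snap.py w27
python3 - <<'E'
import pickle,cv2
i,im,s=pickle.load(open("w27.pkl","rb"))
cv2.imwrite("pics/w27c.png",cv2.resize(im[8:118,210:380],None,fx=4.6,fy=4.6,interpolation=cv2.INTER_CUBIC))
cv2.imwrite("pics/w27d.png",cv2.resize(im[105:215,210:380],None,fx=4.6,fy=4.6,interpolation=cv2.INTER_CUBIC))
E
```

```text
t: 31.9
tool_pos: [0.3303, 0.1949, 0.1993]
tool_rot: [-1.555, -0.254, 0.255]
force: [0.0, -0.4, 0.1]
grip_width: 0.402
31.9 [0.3303 0.1949 0.1993] [ 3.510e-01 -9.000e-03  1.887e+00  1.000e-03  1.264e+00  2.600e-02]
```

View pics/w27c.png

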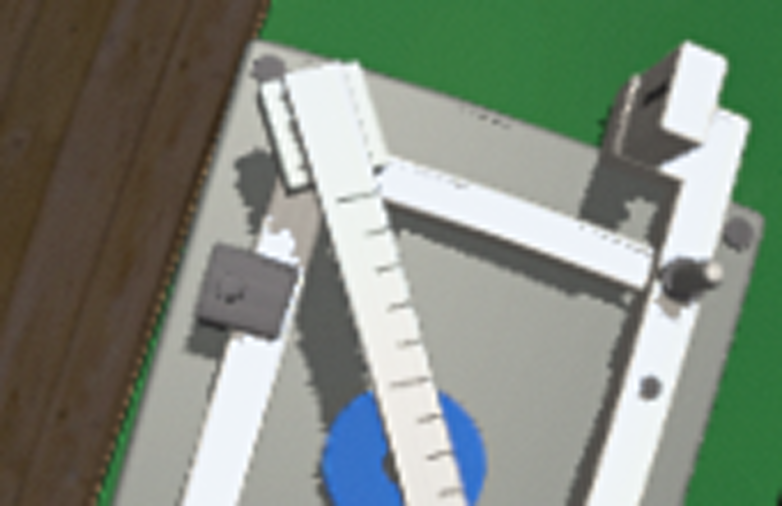

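View pics/w27d.png

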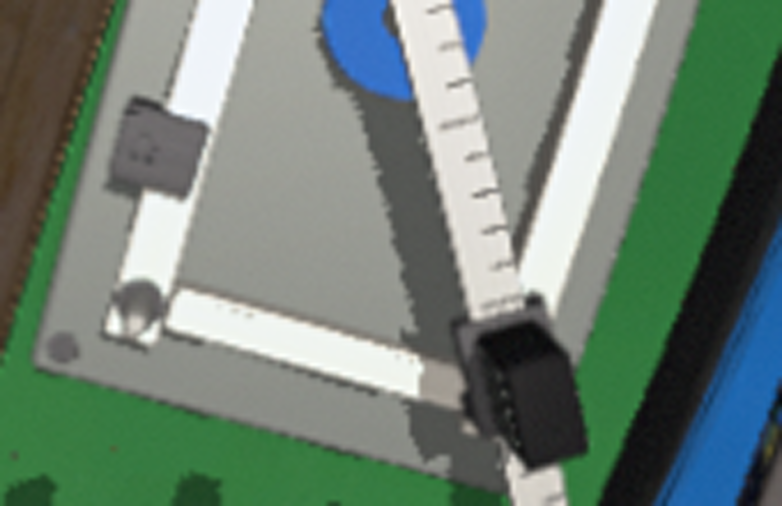

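Run:
```python
from h import *
import pickle
C=lambda x,y:((x+.5)/4.6-.5+210,(y+.5)/4.6-.5+8); D=lambda x,y:((x+.5)/4.6-.5+210,(y+.5)/4.6-.5+105)
i1=pickle.load(open("w1.pkl","rb"))[0];i2=pickle.load(open("w27.pkl","rb"))[0]
P=[("holeNL",C,(261,64),(269,68),8),("holeFL",C,(731,222),(738,233),8),("holeNR",D,(61,340),(63,348),8),("clampL corner",C,(272,330),(280,337),29),("clampR c",D,(187,190),(190,197),29),
("dot",C,(637,401),(650,388),24),("FLstud",C,(698,287),(713,271),48),("lug",C,(680,110),(696,92),60),("lug tip",C,(712,75),(727,58),60),("end",C,(736,131),(749,119),24)]
psi=np.radians(2.55); ey=np.array([-np.sin(psi),np.cos(psi),0]);ex=np.array([np.cos(psi),np.sin(psi),0])
for n,f,a,b,z in P:
    d=(cam2world(i2,f(*b),(z-2)/1000,True)-cam2world(i1,f(*a),(z-2)/1000,True))*1000
    print(n,"dx",(d@ex).round(2),"dy",(d@ey).round(2))
import fit2; from fit2 import least_squares,res
fit2.obs=[(i2,D(133,310),(-50,-80,48),0),(i2,C(713,271),(50,80,48),1),(i2,C(696,92),(30,118,60),1),(i2,C(254,40),(-75,111,8),0),(i2,C(765,213),(75,111,8),0),(i2,D(33,368),(-75,-111,8),0),(i2,C(749,119),(57,130,24),1)]
fit2.obs=[(a,np.array(b),c,d) for a,b,c,d in fit2.obs]
r=least_squares(res,[361,272,.04,0,0],loss='soft_l1');print(r.x.round(3));print(np.array(r.fun).reshape(-1,2).round(2))
```

```text
holeNL dx 0.13 dy 0.57
holeFL dx 0.29 dy -0.32
holeNR dx 0.25 dy -0.45
clampL corner dx 0.61 dy 0.21
clampR c dx -0.03 dy 0.06
dot dx 0.23 dy 6.44
FLstud dx 0.25 dy 7.14
lug dx 0.11 dy 7.6
lug tip dx -0.09 dy 7.44
end dx -0.01 dy 6.6
[ 3.62226e+02  2.72924e+02  4.40000e-02  7.64000e-01 -4.42100e+00]
[[ 1.44  1.66]
 [-0.33 -0.49]
 [-0.49  0.08]
 [-0.32 -0.83]
 [ 0.53  0.91]
 [-0.37 -1.3 ]
 [ 0.07  0.2 ]]
```

Run:
```python
from h import *
import pickle
i1,m1=pickle.load(open("w1.pkl","rb"));i2,m2,_=pickle.load(open("w27.pkl","rb"))
g=lambda m:cv2.resize(cv2.cvtColor(m.astype(np.uint8),cv2.COLOR_BGR2GRAY),None,fx=8,fy=8,interpolation=cv2.INTER_CUBIC)
g1,g2=g(m1),g(m2)
C=lambda x,y:((x+.5)/4.6-.5+210,(y+.5)/4.6-.5+8); D=lambda x,y:((x+.5)/4.6-.5+210,(y+.5)/4.6-.5+105)
P=[("holeNL",C(261,64),8,5),("holeFL",C(732,222),8,5),("holeNR",D(61,340),8,5),("clampL",C(242,283),29,13),("clampR",D(155,140),29,13),("NRstud",D(138,298),36,8),
("dot",C(637,401),24,4),("dot6",C(637,401),24,6),("FLstud",C(685,289),40,10),("FLtop",C(700,287),48,4),("lug",C(680,110),60,13),("end",C(725,140),24,8)]
psi=np.radians(2.55); ey=np.array([-np.sin(psi),np.cos(psi),0]);ex=np.array([np.cos(psi),np.sin(psi),0])
for n,(u,v),z,h in P:
    U,V,H=int(round((u+.5)*8-.5)),int(round((v+.5)*8-.5)),h*8
    t=g1[max(V-H,0):V+H+1,U-H:U+H+1]; y0=max(V-H-80,0);x0=U-H-80
    s=g2[y0:V+H+81,x0:U+H+81]
    r=cv2.matchTemplate(s,t,cv2.TM_CCOEFF_NORMED);_,mv,_,ml=cv2.minMaxLoc(r)
    du=(ml[0]+x0-(U-H))/8;dv=(ml[1]+y0-max(V-H,0))/8
    d=(cam2world(i2,(u+du,v+dv),(z-2)/1000,True)-cam2world(i1,(u,v),(z-2)/1000,True))*1000
    print(n,round(mv,3),"px",du,dv,"dx",(d@ex).round(2),"dy",(d@ey).round(2))
```

```text
holeNL 0.721 px 1.5 0.875 dx -0.14 dy 0.47
holeFL 0.987 px 1.375 2.375 dx 0.09 dy -0.38
holeNR 0.977 px 0.5 1.75 dx 0.34 dy -0.44
clampL 0.912 px 1.0 1.875 dx -0.11 dy -0.54
clampR 0.994 px 0.75 1.75 dx 0.1 dy -0.26
NRstud 0.975 px 0.625 1.75 dx 0.2 dy -0.17
dot 0.973 px 2.875 -3.0 dx 0.23 dy 6.66
dot6 0.981 px 2.875 -3.0 dx 0.23 dy 6.66
FLstud 0.965 px 3.0 -3.0 dx 0.15 dy 6.59
FLtop 0.991 px 3.125 -3.125 dx 0.21 dy 6.69
lug 0.991 px 3.25 -3.125 dx 0.09 dy 6.59
end 0.997 px 3.0 -2.75 dx 0.17 dy 6.82
```

```bash
python3 -m crank '[{"grip":40,"delta_pos":[0,50,0],"rotation":[0,0,-0.1]},{"grip":40,"delta_pos":[3,100,-20],"rotation":[0,0,-0.2]},{"grip":40,"delta_pos":[12,150,-60],"rotation":[0,0,-0.276]},{"grip":40,"delta_pos":[35,180,-90],"rotation":[0,0,-0.276]},{"grip":40,"delta_pos":[55,197.5,-109],"rotation":[0,0,-0.276]},{"grip":40,"delta_pos":[55,197.5,-109],"rotation":[0,0,-0.276]},{"grip":40,"delta_pos":[55,197.5,-130],"rotation":[0,0,-0.276]},{"grip":40,"delta_pos":[55,197.5,-150],"rotation":[0,0,-0.276]},{"grip":40,"delta_pos":[55,197.5,-162],"rotation":[0,0,-0.276]},{"grip":40,"delta_pos":[55,197.5,-162],"rotation":[0,0,-0.276]}]'; python3 -m crank '[{"grip":22,"delta_pos":[0,0,0],"rotation":[0,0,0]},{"grip":22,"delta_pos":[0,0,0],"rotation":[0,0,0]}]'; python3 snap.py w28
python3 - <<'E'
import pickle,cv2
i,im,s=pickle.load(open("w28.pkl","rb"))
cv2.imwrite("pics/w28a.png",cv2.resize(im[190:300,190:320],None,fx=6,fy=6,interpolation=cv2.INTER_CUBIC))
E
```

```text
t: 33.2
tool_pos: [0.3841, 0.3909, 0.0373]
tool_rot: [-1.571, -0.036, 0.038]
force: [-0.8, -0.0, -0.0]
grip_width: 0.401
t: 33.45
tool_pos: [0.3853, 0.3917, 0.0383]
tool_rot: [-1.57, -0.038, 0.036]
force: [-0.0, 0.6, 0.0]
grip_width: 0.234
33.45 [0.3853 0.3917 0.0383] [ 0.667  0.392  1.812 -0.     0.936  0.62 ]
```

View pics/w28a.png

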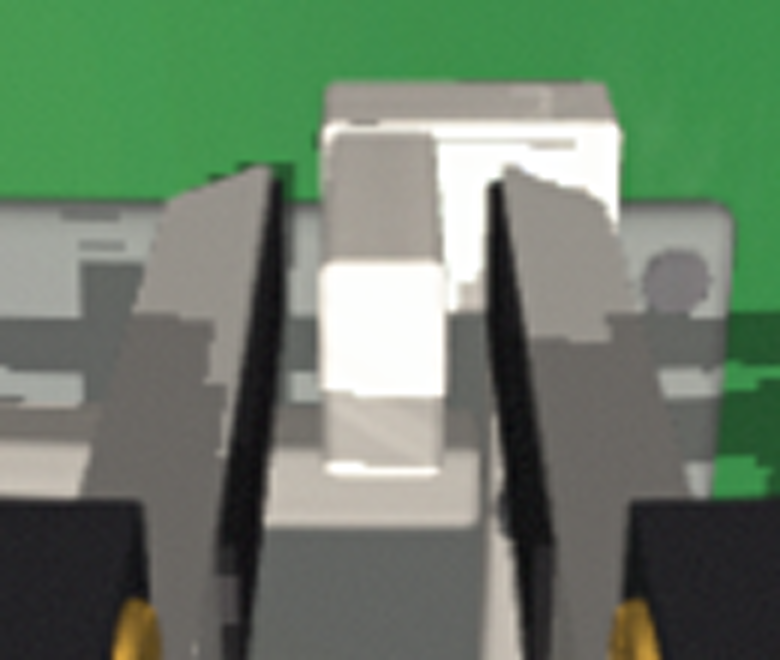

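Centred on the lug. Close and record the baseline.

```bash
python3 -m crank '[{"grip":0,"delta_pos":[0,0,-0.5],"rotation":[0,0,0]},{"grip":0,"delta_pos":[0,0,-0.5],"rotation":[0,0,0]},{"grip":0,"delta_pos":[0,0,-0.5],"rotation":[0,0,0]},{"grip":0,"delta_pos":[0,0,-0.5],"rotation":[0,0,0]}]'; python3 snap.py w29; python3 -m crank '[{"grip":0,"delta_pos":[-0.1,2,0],"rotation":[0,0,0]},{"grip":0,"delta_pos":[-0.2,4,0],"rotation":[0,0,0]},{"grip":0,"delta_pos":[-0.3,6,0],"rotation":[0,0,0]},{"grip":0,"delta_pos":[-0.3,6,0],"rotation":[0,0,0]}]'
```

```text
t: 34.0
tool_pos: [0.3852, 0.3914, 0.0373]
tool_rot: [-1.57, -0.037, 0.036]
force: [0.1, -1.4, 2.5]
grip_width: 0.127
34.0 [0.3852 0.3914 0.0373] [ 0.667  0.394  1.813 -0.     0.934  0.62 ]
t: 34.55
tool_pos: [0.3851, 0.3919, 0.0371]
tool_rot: [-1.581, -0.04, 0.039]
force: [3.8, -15.0, 8.7]
grip_width: 0.127
```

```bash
python3 -m crank '[{"grip":0,"delta_pos":[0,0.7,0],"rotation":[0,0,0]},{"grip":0,"delta_pos":[-0.1,1.3,0],"rotation":[0,0,0]},{"grip":0,"delta_pos":[-0.1,1.3,0],"rotation":[0,0,0]}]'; python3 snap.py w30
```

```text
t: 34.92
tool_pos: [0.3851, 0.392, 0.0371]
tool_rot: [-1.583, -0.04, 0.04]
force: [5.0, -17.2, 9.4]
grip_width: 0.123
34.925 [0.3851 0.392  0.0371] [ 0.675  0.399  1.805 -0.012  0.945  0.631]
```

```bash
python3 -m crank '[{"grip":0,"delta_pos":[0,0.7,0],"rotation":[0,0,0]},{"grip":0,"delta_pos":[-0.1,1.4,0],"rotation":[0,0,0]},{"grip":0,"delta_pos":[-0.1,1.4,0],"rotation":[0,0,0]}]'; python3 -m crank '[{"grip":0,"delta_pos":[0,0.4,0],"rotation":[0,0,0]},{"grip":0,"delta_pos":[0,0.4,0],"rotation":[0,0,0]}]'
```

```text
t: 35.35
tool_pos: [0.385, 0.3925, 0.037]
tool_rot: [-1.584, -0.04, 0.04]
force: [5.3, -18.9, 10.9]
grip_width: 0.126
t: 35.6
tool_pos: [0.385, 0.3928, 0.037]
tool_rot: [-1.585, -0.04, 0.04]
force: [5.3, -19.0, 10.0]
grip_width: 0.125
```

```bash
python3 -m crank '[{"grip":0,"delta_pos":[0,0.4,0],"rotation":[0,0,0]},{"grip":0,"delta_pos":[0,0.4,0],"rotation":[0,0,0]}]'; python3 -m crank '[{"grip":0,"delta_pos":[0.1,-3,0],"rotation":[0,0,0]},{"grip":0,"delta_pos":[0.3,-6,0],"rotation":[0,0,0]},{"grip":0,"delta_pos":[0.5,-7.9,0],"rotation":[0,0,0]},{"grip":0,"delta_pos":[0.5,-7.9,0],"rotation":[0,0,0]},{"grip":0,"delta_pos":[0.5,-7.9,0],"rotation":[0,0,0]}]'; python3 snap.py w31
cat > inhand.py <<'E'
from h import *
import pickle,sys
i1,m1,s1=pickle.load(open(sys.argv[1]+".pkl","rb"));i2,m2,s2=pickle.load(open(sys.argv[2]+".pkl","rb"))
g=lambda m:cv2.resize(cv2.cvtColor(m.astype(np.uint8),cv2.COLOR_BGR2GRAY),None,fx=8,fy=8,interpolation=cv2.INTER_CUBIC)
g1,g2=g(m1),g(m2)
A=lambda x,y:((x+.5)/6-.5+190,(y+.5)/6-.5+190)
P=[("hole",A(678,280),8,7),("tab end",A(570,125),24,7),("lug",A(383,262),60,5)]
for n,(u,v),z,h in P:
    U,V,H=int(round((u+.5)*8-.5)),int(round((v+.5)*8-.5)),h*8
    t=g1[V-H:V+H+1,U-H:U+H+1]; y0=V-H-60;x0=U-H-60
    r=cv2.matchTemplate(g2[y0:V+H+61,x0:U+H+61],t,cv2.TM_CCOEFF_NORMED);_,mv,_,ml=cv2.minMaxLoc(r)
    du=(ml[0]-60)/8;dv=(ml[1]-60)/8
    d=(cam2world(i2,(u+du,v+dv),(z-2)/1000,True)-cam2world(i1,(u,v),(z-2)/1000,True))*1000
    print(n,round(mv,3),du,dv,"d world",d.round(2))
E
python3 inhand.py w29 w31
```

```text
t: 35.85
tool_pos: [0.385, 0.3931, 0.037]
tool_rot: [-1.585, -0.04, 0.04]
force: [4.6, -19.2, 10.0]
grip_width: 0.127
t: 36.48
tool_pos: [0.3851, 0.3932, 0.0371]
tool_rot: [-1.57, -0.038, 0.037]
force: [1.0, -0.4, 4.1]
grip_width: 0.124
36.475 [0.3851 0.3932 0.0371] [ 0.67   0.396  1.81  -0.     0.935  0.622]
hole 0.767 0.0 1.25 d world [-0.01  0.87  0.  ]
tab end 0.986 -7.5 1.25 d world [-5.16  0.8   0.  ]
lug 0.998 1.625 1.625 d world [0.86 0.95 0.  ]
```

```bash
python3 -m crank '[{"grip":40,"delta_pos":[0,0,0],"rotation":[0,0,0]},{"grip":40,"delta_pos":[0,0,0],"rotation":[0,0,0]},{"grip":40,"delta_pos":[0,0,0],"rotation":[0,0,0]},{"grip":40,"delta_pos":[0,0,20],"rotation":[0,0,0]},{"grip":40,"delta_pos":[0,0,50],"rotation":[0,0,0]},{"grip":40,"delta_pos":[-20,-20,75],"rotation":[0,0,0]},{"grip":40,"delta_pos":[-43,-60,110],"rotation":[0,0,0.08]},{"grip":40,"delta_pos":[-50,-110,150],"rotation":[0,0,0.18]},{"grip":40,"delta_pos":[-54,-160,162],"rotation":[0,0,0.276]},{"grip":40,"delta_pos":[-54,-198,162],"rotation":[0,0,0.276]}]'; python3 -m crank '[{"grip":40,"delta_pos":[0,0,0],"rotation":[0,0,0]},{"grip":40,"delta_pos":[0,0,0],"rotation":[0,0,0]}]'; python3 snap.py w32
cat > shift.py <<'E'
from h import *
import pickle,sys
i1,m1=pickle.load(open("w1.pkl","rb"));i2,m2,_=pickle.load(open(sys.argv[1]+".pkl","rb"))
g=lambda m:cv2.resize(cv2.cvtColor(m.astype(np.uint8),cv2.COLOR_BGR2GRAY),None,fx=8,fy=8,interpolation=cv2.INTER_CUBIC)
g1,g2=g(m1),g(m2)
C=lambda x,y:((x+.5)/4.6-.5+210,(y+.5)/4.6-.5+8); D=lambda x,y:((x+.5)/4.6-.5+210,(y+.5)/4.6-.5+105)
P=[("holeFL",C(732,222),8,5),("holeNR",D(61,340),8,5),("clampR",D(155,140),29,13),("NRstud",D(138,298),36,8),
("dot",C(637,401),24,4),("FLstud",C(685,289),40,10),("FLtop",C(700,287),48,4),("lug",C(680,110),60,13),("end",C(725,140),24,8)]
psi=np.radians(2.55); ey=np.array([-np.sin(psi),np.cos(psi),0]);ex=np.array([np.cos(psi),np.sin(psi),0])
for n,(u,v),z,h in P:
    U,V,H=int(round((u+.5)*8-.5)),int(round((v+.5)*8-.5)),h*8
    t=g1[max(V-H,0):V+H+1,U-H:U+H+1]; y0=max(V-H-88,0);x0=U-H-88
    r=cv2.matchTemplate(g2[y0:V+H+89,x0:U+H+89],t,cv2.TM_CCOEFF_NORMED);_,mv,_,ml=cv2.minMaxLoc(r)
    du=(ml[0]+x0-(U-H))/8;dv=(ml[1]+y0-max(V-H,0))/8
    d=(cam2world(i2,(u+du,v+dv),(z-2)/1000,True)-cam2world(i1,(u,v),(z-2)/1000,True))*1000
    print(n,round(mv,3),"px",du,dv,"dx",(d@ex).round(2),"dy",(d@ey).round(2))
E
python3 shift.py w32
```

```text
t: 37.78
tool_pos: [0.3308, 0.1936, 0.2003]
tool_rot: [-1.555, -0.257, 0.252]
force: [0.8, 0.1, -1.3]
grip_width: 0.398
t: 38.02
tool_pos: [0.331, 0.1954, 0.199]
tool_rot: [-1.555, -0.253, 0.253]
force: [0.1, 0.8, 0.3]
grip_width: 0.4
38.025 [0.331  0.1954 0.199 ] [ 3.510e-01 -8.000e-03  1.887e+00  1.000e-03  1.262e+00  2.800e-02]
holeFL 0.986 px 0.5 2.375 dx 0.08 dy -0.45
holeNR 0.958 px -0.375 2.125 dx 0.17 dy -0.44
clampR 0.996 px -0.125 2.125 dx 0.14 dy -0.26
NRstud 0.974 px -0.25 2.125 dx 0.15 dy -0.17
dot 0.979 px 2.25 -3.875 dx 0.16 dy 7.84
FLstud 0.962 px 2.25 -3.875 dx 0.05 dy 7.65
FLtop 0.995 px 2.375 -4.0 dx 0.12 dy 7.73
lug 0.992 px 2.5 -3.875 dx 0.19 dy 7.52
end 0.998 px 2.25 -3.5 dx 0.16 dy 7.76
```

View pics/w32.png

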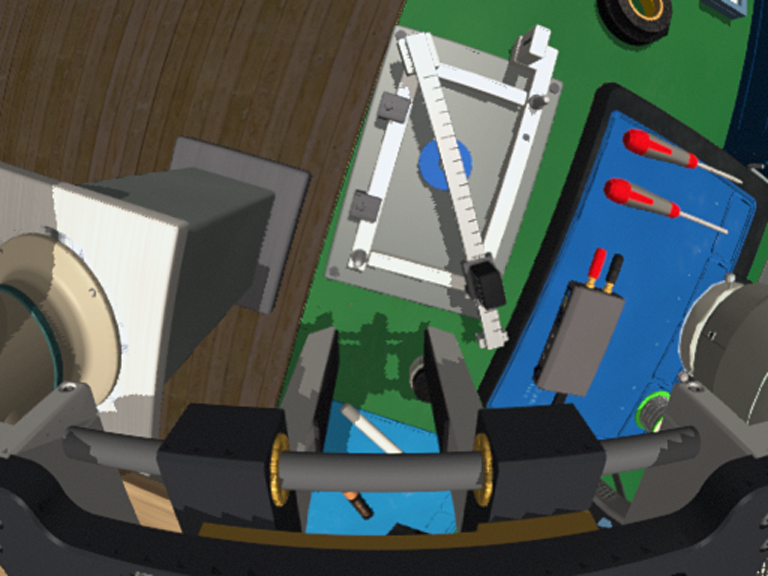

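```bash
python3 snap.py s33 scene
python3 - <<'E'
import pickle,cv2
i,im,s=pickle.load(open("s33.pkl","rb"))
cv2.imwrite("pics/s33c.png",cv2.resize(im[170:280,80:270],None,fx=4.2,fy=4.2,interpolation=cv2.INTER_CUBIC))
E
```

```text
38.075 [0.331  0.1957 0.1989] [ 3.520e-01 -8.000e-03  1.887e+00  1.000e-03  1.262e+00  2.800e-02]
```

View pics/s33c.png

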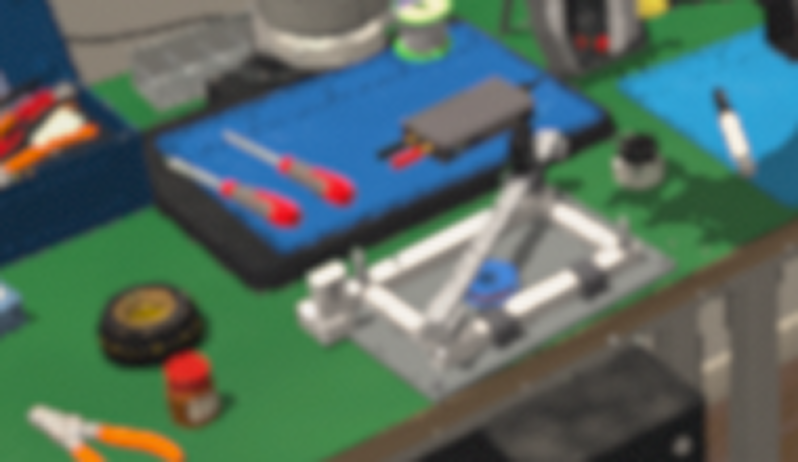

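The scene crop shows the rule lying level on the near-left and far-right studs, with its eye at about (435,335) and its knob at about (520,150). The bystanders are undisturbed and the gripper is clear, so I am handing in.

Run:
```python
from station import finish_job
print(finish_job())
```

```text
the job is handed in; nothing more can be done
None
```

The job is handed in at about 38 s of the 72 s allowed. By my measurements the far rail is within about 0.3 mm of square.

- **First diagonal:** I hooked the rule on the near right stud and felt the jaw out against the far left stud. The total push was about 6 N, including the slider's own friction.
- **Second diagonal:** I carried the rule over with the slider still at its first reading, then hooked it on the near left stud. I felt the jaw against the far right stud at about 5.5 N. It read about 13.6 mm longer, so the far rail was about 8.0 mm too far right. An early camera fit gave 7.8 to 8.6 mm.
- **Correction:** I left the rule hooked there, gripped the lug and pushed the far rail left in two goes. The pads slipped on the first go: the tool had moved 7.85 mm, but comparing camera views before and after gave only about 7.0 mm. I gripped it again and added about 1 mm.

**Last checks:**
- **Rail shift:** the camera comparison now gives a total shift of 8.0 mm, leaving about 0 ± 0.3 mm.
- **Rule and bench:** the rule is still hooked and lying on the studs, the gripper is open and clear, and the other things look untouched.
- **Not re-felt:** I did not measure the diagonals again with the rule after the final shift. As the rail moved, the far right stud pushed the slider back, so the rule no longer shows its felt reading.
- **Disagreed:** after the first push, a rough single-image fit put the rail about 0.8 mm too far left. I set it aside in favour of the camera comparison, which showed it still about 1 mm too far right.

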